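Fetch the tamper from behind the jars

TASK

The pine tamper is stuck behind the stoneware jars on the little walnut shelf: take all three jars off the shelf and stand them upright on the pine cutting board, then fetch the tamper and stand it upright inside the open glass jar. After that put every stoneware jar back upright in the very spot on the shelf where it stood at the start, the small jar on top of the wide one again, centred on it. Leave the funnel, the ladle and the glass lid alone, do not shove the glass jar about, and tip nothing over.

Things in the scene. Friction and masses are not known exactly. Their poses are not given: they have to be found in the camera images.
- wide_jar_center (a point): Wide jar: closed white stoneware cylinder with flat lid of the same stoneware, 62 mm diameter, 84 mm tall, 0.4 kg (all three stoneware jars' masses may differ by a quarter). Stands on the shelf at one end of the front row, with the small jar stacked on its lid. The point is on its axis half-way up (42 mm above its underside); z is its axis, upward.
- small_jar_center (a point): Small jar: closed white stoneware cylinder with flat wooden lid, 46 mm diameter, 66 mm tall, 0.18 kg. At the start it stands on top of the wide jar. The point is on its axis half-way up (33 mm above its underside); z is its axis, upward.
- tall_jar_center (a point): Tall jar: closed white stoneware cylinder with flat wooden lid, 52 mm diameter, 150 mm tall, 0.4 kg. Stands on the shelf at the other end of the front row, about 110 mm from the wide jar, axis to axis. The point is on its axis half-way up (75 mm above its underside); z is its axis, upward.
- tamper_center (a point): Pine tamper, 90 mm tall, 0.1 kg, standing on its foot on the shelf, behind the gap between the jars. Foot: disc 44 mm diameter, 26 mm high, narrowing to a round handle 24 mm in diameter from 34 mm above the underside to the top. The point is on its axis half-way up (45 mm above its underside); z is its axis, upward. Gripping the handle near its top keeps the fingers above the rim of the glass jar when it is set down inside.
- shelf: Low shelf of dark walnut veneer, fixed: 150 mm deep (its x), 230 mm wide (its y), top surface 45 mm above the worktop. Origin: centre of its underside, on the worktop. Its +x points away from the robot, to the back edge, which has a lip 8 mm thick and 10 mm high; its y runs along the row of jars. The jars' axes stand near x = -30 mm, y = +55 and -55 mm (either way round), the tamper near x = +20 mm, y = 0. Its yaw varies.
- board: Pine cutting board, fixed, bare: 240 x 240 mm, 16 mm thick, lying on the worktop to the left or the right of the shelf: the side area for the jars. Origin: centre of its underside; x and y run along its edges.
- glass_jar: Low, wide, open glass preserving jar, empty, 0.9 kg, standing loose on the worktop on the side of the shelf away from the board: 120 mm outer diameter, wall 4 mm (112 mm inside), 65 mm tall, bottom 6 mm thick, steel wire clips outside. Origin: centre of its underside; z is its axis.
- funnel: Grey plastic funnel standing mouth down beyond the shelf, 90 mm diameter, 85 mm tall; not to be touched. Origin: centre of its underside.
- ladle: Steel ladle lying on the worktop beyond the shelf on the left, roughly along y, 275 mm long (from -120 mm to +154 mm along its own x), the bowl at the +x end, 68 mm across and 26 mm high; not to be touched. Origin: on the worktop, under the middle of the handle rod.
- jar_lid: Clip-on glass lid of the glass jar, a disc of 120 mm diameter, 14 mm thick, lying flat on the worktop beyond the shelf on the right; not to be touched. Origin: centre of its underside.
Things that resemble listed ones, but are neither listed nor needed, are in the scene too. Leave any red look-alike of the part that bears tamper_center alone. Leave any blue or pink look-alike of the part that bears wide_jar_center alone.

How it is judged:
On the way, in this order (a step that is already met when the one before it is completed fails the run):
1. all three stoneware jars stand on the cutting board at the same time (x of wide_jar_center in the frame of board between -0.118 and 0.118 m and y of wide_jar_center in the frame of board between -0.118 and 0.118 m and z of wide_jar_center in the frame of board below 0.068 m and angle between each of wide_jar_center, small_jar_center, tall_jar_center's own z axis and vertical below 0.1 rad and x of small_jar_center in the frame of board between -0.118 and 0.118 m and y of small_jar_center in the frame of board between -0.118 and 0.118 m and z of small_jar_center in the frame of board below 0.143 m and x of tall_jar_center in the frame of board between -0.118 and 0.118 m and y of tall_jar_center in the frame of board between -0.118 and 0.118 m and z of tall_jar_center in the frame of board below 0.101 m), for 0.2 s.
2. after that, the tamper stands on the bottom of the glass jar (horizontal distance between tamper_center and glass_jar below 0.036 m and z of tamper_center in the frame of glass_jar between 0.04 and 0.056 m and angle between tamper_center's own z axis and vertical below 0.12 rad), for 0.2 s.
At the end, for the whole second after the job is handed in: Tamper upright on the bottom of the glass jar; wide and tall jar upright on the shelf within 15 mm of where they started; small jar upright on the wide jar, axes within 12 mm, and within 30 mm of its own start; all at rest (all of step 2 and distance of each of wide_jar_center, tall_jar_center from where it was at the start of the episode below 0.015 m and distance of small_jar_center from where it was at the start of the episode below 0.03 m and horizontal distance between small_jar_center and wide_jar_center below 0.012 m and angle between each of wide_jar_center, small_jar_center, tall_jar_center's own z axis and vertical below 0.1 rad and linear speed of each of wide_jar, small_jar, tall_jar, tamper below 0.02 m/s); the robot touches nothing.
It fails at once if the funnel is moved by more than 25 mm (distance of funnel from where it was at the start of the episode above 0.025 m).
It fails at once if the ladle is moved by more than 25 mm (distance of ladle from where it was at the start of the episode above 0.025 m).
It fails at once if the glass lid is moved by more than 25 mm (distance of jar_lid from where it was at the start of the episode above 0.025 m).
It fails at once if the glass jar is shoved by more than 30 mm or tipped (distance of glass_jar from where it was at the start of the episode above 0.03 m or angle between glass_jar's own z axis and vertical above 0.3 rad).
It fails at once if a stoneware jar or the tamper is tipped over (angle between any of wide_jar_center, small_jar_center, tall_jar_center, tamper_center's own z axis and vertical above 0.7 rad).
It also fails if it takes over 144 s, if anything falls off the work surface, if the arm or the gripper's body presses on something with over 40 N, if the wrist force passes 120 N, or if a joint passes its speed limit or range.

ROBOT

A 7-joint arm with a two-finger parallel gripper is mounted at the origin on the work surface. World frame = base frame: x ahead of the robot, y to its left, z up, the work surface at z = 0. Lengths are in m, angles in rad, forces in N, time in s.
With the tool pointing down it reaches from about 0.4 to 0.9 m from the base axis. Payload 5.5 kg.
Tool frame: the origin (TCP) lies between the finger pads; the fingertips stand 8 mm ahead of it and the grasp point (between the pads) lies 11 mm behind it; z points along the fingers, y is the direction in which the jaws open and shut (so a half turn about z gives the same grasp; the last joint's range is limited). The gripper opens to 85 mm and grips with 20 to 120 N. Pads are 22 mm wide; open, the fingers measure 114 mm over their backs; the gripper's body (76 mm by 85 mm) begins 54 mm behind the grasp point. The pads swing forward as they close: fully open they stand 13 mm farther back than shut.
Start: joints at [1.463, 0.501, -0.427, 1.55, 0.221, 1.138, -0.21], TCP at [0.236, -0.606, 0.239] pointing down, gripper open.
Joint ranges: [-2.88, 2.88], [-0.31, 2.03], [-1.54, 1.56], [0.2, 2.42], [-1.41, 4.55], [0.19, 2.02], [-2.57, 2.57]. Speed limits (rad/s): [2.57, 2.57, 3.14, 3.14, 3.14, 3.14, 3.14].

INTERFACE

Orientations are given as a unit quaternion [w, x, y, z].
In Python, from station import robot gives the robot as it stands. The module is installed in compiled form; this text tells all that it offers.
- The arm moves only by the tool carry_out, never from a script. Its argument "steps" is a list that holds one entry, the list of rows, each a list of 7 numbers: the closure in counts, from 0 (fully open) to 255 (shut), then the shift along the tool's x, y, z in m, then the turn, a rotation vector about the tool's x, y, z in rad. A call has 1 to 5 rows; each row shifts and turns the commanded pose from where the row before left it, along the tool's axes as they then stand; what a row does not reach is not made up. A row lasts 1/10 s, in which the tool goes at most 50 mm and 8.59 degrees, less where a joint would pass 70% of its speed; a pose out of reach is approached as far as the arm can. A call is refused whole if a number of a shift passes 0.05 or a number of a turn 0.15, either way. A call with a gripper value outside its range is refused whole. The fingers move at their own pace and stop on an object; "squeeze" is the grip in N (left out, the last holds). Time passes only in rows, so rows that do not move let the fingers close. It gives the time, the measured TCP pose, the force and the opening at its end, in the units of the state.
- robot.get_obs(): the state, without advancing time (a new reading comes with each control period).
- robot.read_camera(name): name is "scene" or "top"; returns the picture (420x560x3 uint8, red, green, blue); there is no depth.
- robot.camera_info(name): a dict with "camera_matrix" (3x3 intrinsics, pixels), "cam_to_world" (4x4, takes a point from camera to world coordinates). Camera axes: x right, y down, z forward; pixel columns grow to the right and rows downward; lengths in m; the calibration is good to about 2 mm. A picture is of the moment at which its call begins. camera_info takes no time and is no camera call.
- robot.sign_off(): hands the job in, once; it reports no verdict.
The state is a dict: "time": time; "q": joint angles; "joint_velocities": joint speeds; "joint_torque": joint torques, N m; "tool_pos": TCP position; "tcp_rot": TCP orientation; "contact_force": force on the tool from outside, world axes, zero at the start; "torque": the same for the moment, N m; "width": opening from 0.0 (shut) to 1.0 (fully open).
Only numpy, scipy, OpenCV 4.12 (cv2) and the standard library are available. Lean on these libraries where they do the work, as an engineer would, in place of code of your own. Each camera call takes 0.05 s, during which the arm holds its last target.

## Working session

There is one attempt and no reset: what is moved stays moved. The work goes in short steps, Python scripts to look and compute and a tool call to move; the robot and the scene stay as the last step left them, time stands still between calls to the robot, and variables do not carry over. Pictures are saved under pics/ and viewed, and the job is handed in when it is done.

Besides the shell and the picture viewer there is one more tool, called after "Request:" by a JSON object that holds its "method" and its "body". carry_out: Moves the arm, as the interface text tells. Its arguments: {"type":"object","properties":{"steps":{"type":"array"},"squeeze":{"type":"number"}},"required":["steps"]}

```bash
mkdir -p pics
python3 - <<'E'
from station import robot
import cv2, numpy as np
np.set_printoptions(precision=4,suppress=True)
o=robot.get_obs()
for k,v in o.items(): print(k,np.array(v))
for n in("scene","top"):
    im=robot.read_camera(n); cv2.imwrite(f"pics/{n}0.png",cv2.cvtColor(im,cv2.COLOR_RGB2BGR))
    i=robot.camera_info(n); print(n,i["camera_matrix"],i["cam_to_world"])
E
```

```text
time 0.0
q [ 1.4632  0.5019 -0.4268  1.5514  0.2208  1.1383 -0.2103]
joint_velocities [-0.     -0.0001  0.0009  0.0008  0.0015  0.0004 -0.0014]
joint_torque [  0.0005 -56.9519  -5.816  -28.0934   0.0107   0.0121   0.    ]
tool_pos [ 0.2352 -0.6052  0.2383]
tcp_rot [-0.0009  0.9829  0.1844 -0.0001]
contact_force [0.086  0.3812 0.0197]
torque [-0.0257 -0.0266 -0.0435]
width 1.0004759960328953
scene [[424.4584   0.     269.3964]
 [  0.     424.4584 210.3289]
 [  0.       0.       1.    ]] [[-0.2586  0.7252 -0.6381  1.0942]
 [ 0.9659  0.2015 -0.1624  0.1191]
 [ 0.0108 -0.6583 -0.7526  0.7179]
 [ 0.      0.      0.      1.    ]]
top [[412.7651   0.     272.5659]
 [  0.     412.7651 203.864 ]
 [  0.       0.       1.    ]] [[-0.0248 -0.9974  0.0678  0.483 ]
 [-0.9992  0.0269  0.0298 -0.0027]
 [-0.0315 -0.067  -0.9973  0.9672]
 [ 0.      0.      0.      1.    ]]
```

View pics/scene0.png

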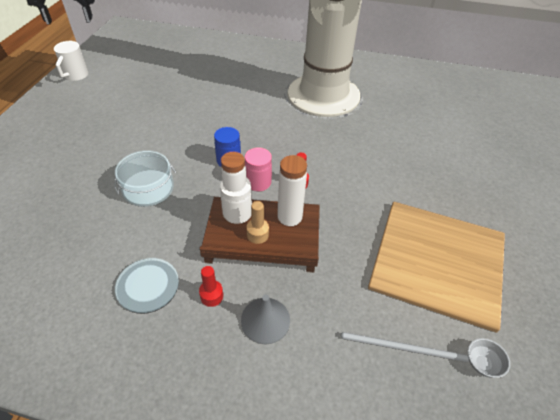

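View pics/top0.png

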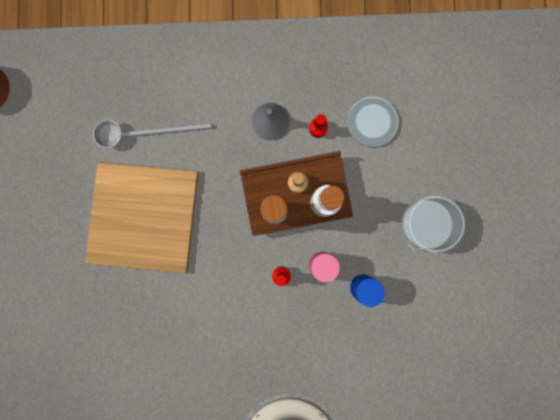

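The scene view looks back toward the robot. The shelf is at about (262,232) and the board at (440,262), on the robot's left. The glass jar is at (145,178) on its right. There are blue, pink and red decoys in front of the shelf. I'll enlarge both pictures to measure.

```bash
cat > h.py <<'E'
import numpy as np, cv2
from station import robot
np.set_printoptions(precision=4,suppress=True)
CI={n:robot.camera_info(n) for n in("scene","top")}
def proj(n,P):
    P=np.atleast_2d(P); T=np.linalg.inv(CI[n]["cam_to_world"]); c=P@T[:3,:3].T+T[:3,3]
    u=c@np.array(CI[n]["camera_matrix"]).T; return u[:,:2]/u[:,2:]
def ray(n,uv,z):
    M=np.array(CI[n]["cam_to_world"]); d=M[:3,:3]@np.linalg.solve(np.array(CI[n]["camera_matrix"]),[uv[0],uv[1],1.])
    return M[:3,3]+d*(z-M[2,3])/d[2]
def circ(x,y,z,r,k=48):
    a=np.linspace(0,2*np.pi,k); return np.c_[x+r*np.cos(a),y+r*np.sin(a),0*a+z]
def snap(n,f):
    im=cv2.cvtColor(robot.read_camera(n),cv2.COLOR_RGB2BGR); cv2.imwrite(f"pics/{f}.png",im); return im
def crop(im,x0,y0,x1,y1,s,lines=(),n=None,f=None):
    c=cv2.resize(im[y0:y1,x0:x1],None,fx=s,fy=s,interpolation=cv2.INTER_CUBIC)
    for P,col in lines:
        q=((proj(n,P)+0.5-[x0,y0])*s).round().astype(int); cv2.polylines(c,[q.reshape(-1,1,2)],False,col,1)
    cv2.imwrite(f"pics/{f}.png",c)
E
python3 - <<'E'
from h import *
s=cv2.imread("pics/scene0.png");t=cv2.imread("pics/top0.png")
crop(s,190,140,340,280,5,f="s1"); crop(t,230,140,370,250,5,f="t1")
for nm,uv,z in [("shelfA",(241,171),.045),("B",(340,153),.045),("C",(352,215),.045),("D",(253,235),.045),
 ("bA",(99,163),.016),("bB",(197,172),.016),("bC",(187,272),.016),("bD",(86,263),.016),("tallTop",(274,209),.195),("smTop",(332,198),.195),("tamptop",(299,181),.135),("glass",(434,224),.065),("funnel",(270,122),.0),("lid",(373,121),.014)]:
    print(nm,ray("top",uv,z))
E
```

```text
shelfA [0.6219 0.0943 0.045 ]
B [ 0.6561 -0.1296  0.045 ]
C [ 0.5161 -0.1511  0.045 ]
D [0.4772 0.0703 0.045 ]
bA [0.6552 0.4326 0.016 ]
bB [0.627  0.2004 0.016 ]
bC [0.3959 0.2265 0.016 ]
bD [0.4217 0.4623 0.016 ]
tallTop [0.5257 0.0179 0.195 ]
smTop [ 0.5434 -0.091   0.195 ]
tamptop [ 0.5845 -0.0325  0.135 ]
glass [ 0.4914 -0.3231  0.065 ]
funnel [0.7442 0.0275 0.    ]
lid [ 0.7348 -0.213   0.014 ]
```

View pics/s1.png

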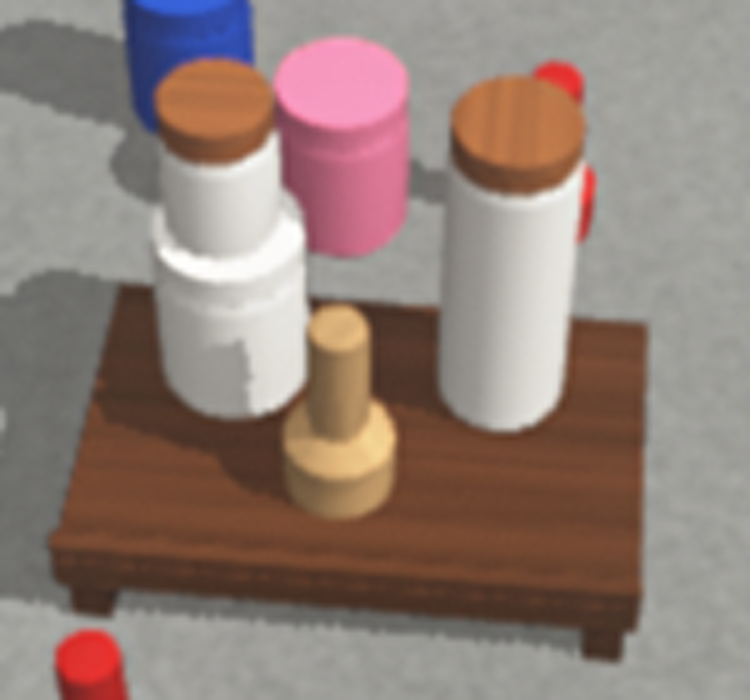

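View pics/t1.png

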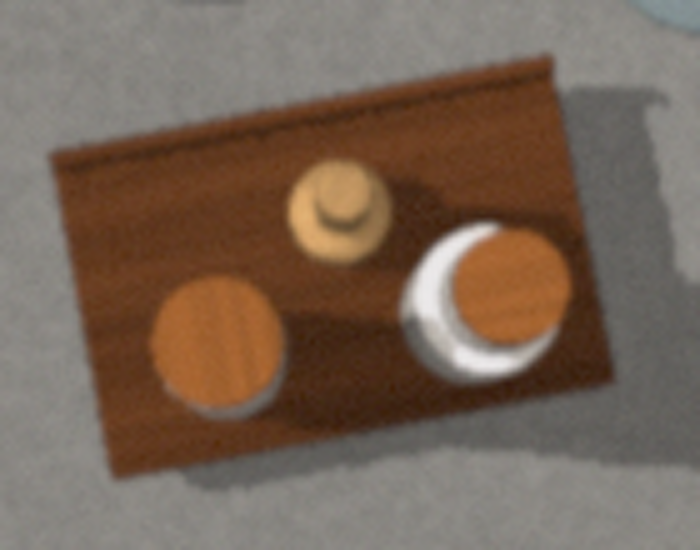

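```bash
cat > fit0.py <<'E'
from h import *
from scipy.optimize import least_squares
# circle outline fits on lids via colour masks
s=cv2.imread("pics/scene0.png");t=cv2.imread("pics/top0.png")
def ov(n,im,box,sc,f,items):
    crop(im,*box,sc,[(circ(*c[:4]),c[4]) for c in items],n,f)
G=(0,255,0);C=(255,255,0)
tall=(.5257,.0179); wide=(.5434,-.091); tam=(.5845,-.0325)
items=[(*tall,.195,.026,G),(*tall,.045,.026,C),(*wide,.195,.023,G),(*wide,.129,.031,C),(*wide,.045,.031,C),(*tam,.135,.012,G),(*tam,.071,.022,C),(*tam,.045,.022,C)]
ov("scene",s,(190,140,340,280),5,"s2",items); ov("top",t,(230,140,370,250),5,"t2",items)
E
python3 fit0.py
```

```text
(no output)
```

View pics/s2.png

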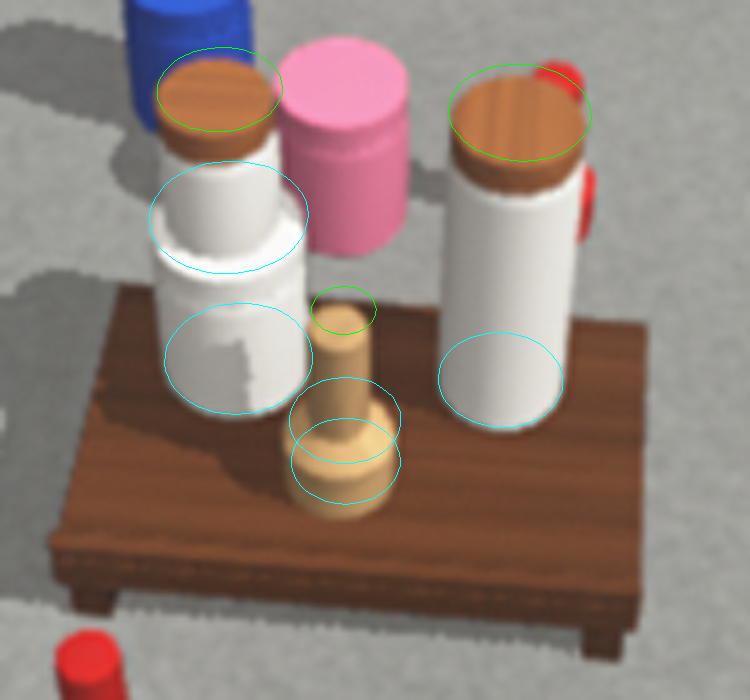

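View pics/t2.png

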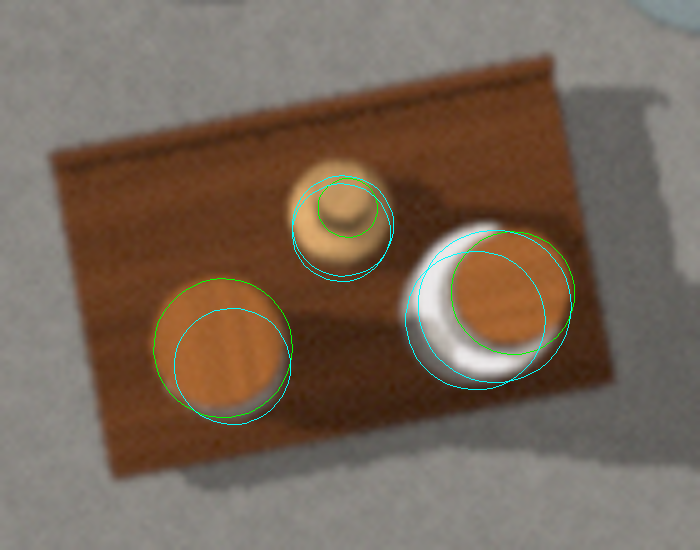

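Run:
```python
from h import *
s=cv2.imread("pics/scene0.png");t=cv2.imread("pics/top0.png")
a=cv2.resize(s[190:340,360:520],None,fx=4,fy=4,interpolation=cv2.INTER_CUBIC); cv2.imwrite("pics/sb.png",a)
a=cv2.resize(t[150:290,70:220],None,fx=4,fy=4,interpolation=cv2.INTER_CUBIC); cv2.imwrite("pics/tb.png",a)
a=cv2.resize(s[140:215,100:190],None,fx=4,fy=4,interpolation=cv2.INTER_CUBIC);b=cv2.resize(t[185:260,390:480],None,fx=4,fy=4,interpolation=cv2.INTER_CUBIC); cv2.imwrite("pics/g.png",np.hstack([a,b]))
```

```text
(no output)
```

View pics/sb.png

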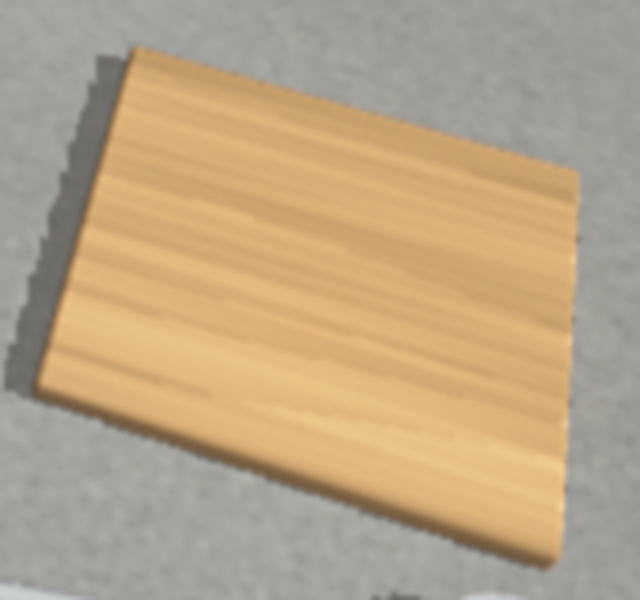

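View pics/tb.png

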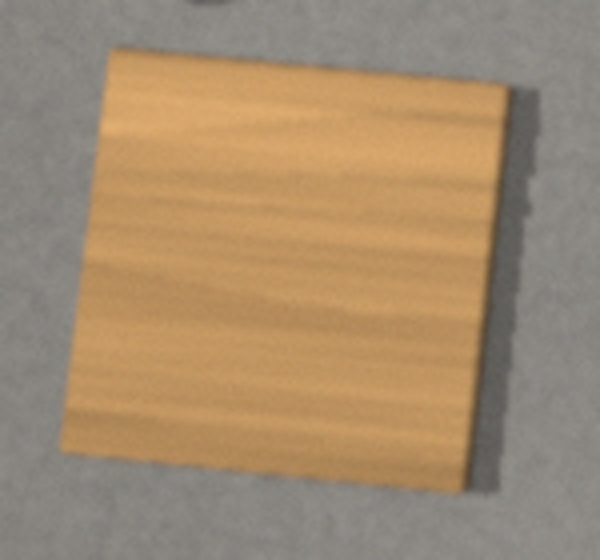

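View pics/g.png

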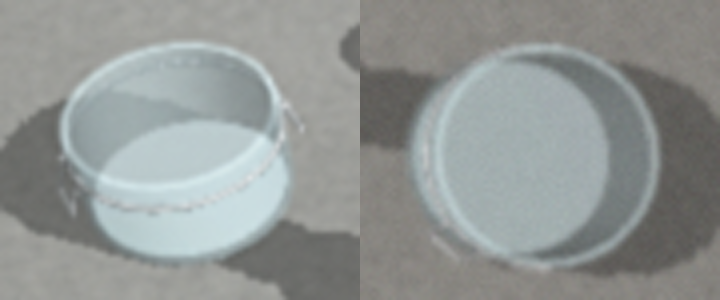

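```bash
cat > cal.py <<'E'
from h import *
from scipy.optimize import least_squares
from scipy.spatial.transform import Rotation as R
def cp(x,y,z0,s): return lambda p:((p[0]+.0)/s-.5+x, (p[1])/s-.5+y) 
S=lambda x,y:((x/5)-.5+190,(y/5)-.5+140)
T=lambda x,y:((x/5)-.5+230,(y/5)-.5+140)
SB=lambda x,y:(x/4-.5+360,y/4-.5+190)
TB=lambda x,y:(x/4-.5+70,y/4-.5+150)
# camera model
def project(n,P,c):
    # c: rotvec(3), trans(3), f scale, k1
    P=np.atleast_2d(P);M=np.array(CI[n]["cam_to_world"]);K=np.array(CI[n]["camera_matrix"])
    Rw=M[:3,:3]@R.from_rotvec(c[:3]).as_matrix(); o=M[:3,3]+c[3:6]
    q=(P-o)@Rw; x=q[:,:2]/q[:,2:]; r2=(x**2).sum(1,keepdims=True)
    x=x*(1+c[7]*r2)*(1+c[6]); return x*K[0,0]+[K[0,2],K[1,2]]
names=["tall","small","wide","tam"]
# circle extents: obj, z, r, cam, dict(L,R,T,B)
ext=[("tall",.195,.026,"scene",dict(L=S(452,0)[0],R=S(585,0)[0],T=S(0,76)[1])),
("tall",.045,.026,"scene",dict(L=S(439,0)[0],R=S(566,0)[0],B=S(0,428)[1])),
("small",.195,.023,"scene",dict(L=S(155,0)[0],R=S(276,0)[0],T=S(0,58)[1])),
("wide",.129,.031,"scene",dict(L=S(152,0)[0],R=S(306,0)[0],B=S(0,282)[1])),
("wide",.045,.031,"scene",dict(B=S(0,415)[1])),
("tam",.135,.012,"scene",dict(L=S(309,0)[0],R=S(371,0)[0],T=S(0,305)[1])),
("tam",.045,.022,"scene",dict(B=S(0,516)[1])),
("tam",.071,.022,"scene",dict(L=S(284,0)[0],R=S(396,0)[0])),
("tall",.195,.026,"top",dict(L=T(151,0)[0],R=T(286,0)[0],T=T(0,276)[1],B=T(0,410)[1])),
("small",.195,.023,"top",dict(L=T(452,0)[0],R=T(571,0)[0],T=T(0,229)[1],B=T(0,346)[1])),
("wide",.129,.031,"top",dict(L=T(400,0)[0],T=T(0,222)[1],B=T(0,383)[1])),
("tam",.135,.012,"top",dict(L=T(317,0)[0],R=T(371,0)[0],T=T(0,163)[1])),
("tam",.071,.022,"top",dict(L=T(287,0)[0],R=T(391,0)[0],T=T(0,158)[1],B=T(0,265)[1])),
]
rect=[("shelf",(-75,115,45),"top",T(112,478)),("shelf",(-75,-115,45),"top",T(613,380)),("shelf",(75,115,55),"top",T(50,153)),("shelf",(75,-115,55),"top",T(550,55)),
("shelf",(-75,-115,45),"scene",S(122,286)),("shelf",(-75,115,45),"scene",S(646,325)),("shelf",(75,-115,55),"scene",S(55,541)),("shelf",(75,115,55),"scene",S(639,590)),
("board",(120,120,16),"top",TB(109,48)),("board",(120,-120,16),"top",TB(508,86)),("board",(-120,-120,16),"top",TB(465,492)),("board",(-120,120,16),"top",TB(61,452)),
("board",(-120,-120,16),"scene",SB(137,46)),("board",(-120,120,16),"scene",SB(580,171)),("board",(120,120,16),"scene",SB(555,568)),("board",(120,-120,16),"scene",SB(38,386))]
def unpack(p):
    o={n:p[2*i:2*i+2] for i,n in enumerate(names)}; o["shelf"]=p[8:11];o["board"]=p[11:14]
    o["scene"]=p[14:22];o["top"]=p[22:30]; return o
sg=np.array([.004]*3+[.003]*3+[.01,.03])
def res(p,full=False):
    o=unpack(p);r=[];lab=[]
    for n,z,rad,cam,d in ext:
        uv=project(cam,circ(*o[n],z,rad,73),o[cam])
        m=dict(L=uv[:,0].min(),R=uv[:,0].max(),T=uv[:,1].min(),B=uv[:,1].max())
        for k,v in d.items(): r.append(m[k]-v-0.0);lab.append((n,z,cam,k))
    for n,P,cam,uv in rect:
        x,y,a=o[n];P=np.array(P)/1000;w=[x+P[0]*np.cos(a)-P[1]*np.sin(a),y+P[0]*np.sin(a)+P[1]*np.cos(a),P[2]]
        e=project(cam,w,o[cam])[0]-uv; r+=list(e);lab+=[(n,P,cam,"u"),(n,P,cam,"v")]
    r=np.array(r)/.5
    if full: return r*.5,lab
    return np.r_[r,p[14:22]/sg,p[22:30]/sg]
p0=np.r_[.5257,.0179,.5434,-.091,.5434,-.091,.5845,-.0325,.567,-.025,.151,.525,.33,-.11,np.zeros(16)]
if __name__=="__main__":
    f=least_squares(res,p0,loss="soft_l1"); o=unpack(f.x); np.save("cal.npy",f.x)
    for k,v in o.items(): print(k,v)
    r,lab=res(f.x,True); print("rms",r.std())
    for a,b in zip(r,lab):
        if abs(a)>.6: print(round(a,2),b)
E
python3 cal.py
```

```text
tall [0.5279 0.018 ]
small [ 0.546  -0.0941]
wide [ 0.5457 -0.0918]
tam [ 0.5922 -0.0337]
shelf [ 0.5697 -0.0302  0.1639]
board [ 0.5289  0.3361 -0.1248]
scene [-0.0011 -0.0023 -0.0016 -0.0001  0.0006  0.0029 -0.0141 -0.0062]
top [ 0.0009  0.0013  0.0044  0.0001 -0.0006  0.001  -0.0136  0.0072]
rms 0.5950729643887332
0.99 ('tall', 0.195, 'scene', 'R')
-0.79 ('tall', 0.045, 'scene', 'R')
0.85 ('tall', 0.045, 'scene', 'B')
0.6 ('wide', 0.129, 'scene', 'R')
0.7 ('wide', 0.045, 'scene', 'B')
2.45 ('wide', 0.129, 'top', 'L')
0.93 ('wide', 0.129, 'top', 'T')
-1.27 ('wide', 0.129, 'top', 'B')
-0.62 ('tam', 0.135, 'top', 'L')
0.81 ('tam', 0.071, 'top', 'T')
-0.84 ('tam', 0.071, 'top', 'B')
-0.99 ('shelf', array([-0.075, -0.115,  0.045]), 'scene', 'v')
-0.87 ('shelf', array([ 0.075, -0.115,  0.055]), 'scene', 'u')
0.9 ('shelf', array([0.075, 0.115, 0.055]), 'scene', 'v')
0.83 ('board', array([-0.12 ,  0.12 ,  0.016]), 'scene', 'v')
1.19 ('board', array([0.12 , 0.12 , 0.016]), 'scene', 'u')
-1.56 ('board', array([0.12 , 0.12 , 0.016]), 'scene', 'v')
```

```bash
python3 - <<'E'
s=open("cal.py").read()
s=s.replace('("wide",.129,.031,"top",dict(L=T(400,0)[0],T=T(0,222)[1],B=T(0,383)[1])),','("wide",.045,.031,"top",dict(L=T(400,0)[0],B=T(0,383)[1])),("wide",.129,.031,"top",dict(T=T(0,222)[1])),')
s=s.replace('("tam",.071,.022,"top",dict(L=T(287,0)[0],R=T(391,0)[0],T=T(0,158)[1],B=T(0,265)[1])),','("tam",.071,.022,"top",dict(R=T(391,0)[0],T=T(0,158)[1])),("tam",.045,.022,"top",dict(L=T(287,0)[0],B=T(0,265)[1])),')
open("cal.py","w").write(s)
E
python3 cal.py
cat > ov.py <<'E'
from cal import *
p=np.load("cal.npy");o=unpack(p)
def draw(n,im,box,sc,f,circles):
    x0,y0,x1,y1=box
    c=cv2.resize(im[y0:y1,x0:x1],None,fx=sc,fy=sc,interpolation=cv2.INTER_CUBIC)
    for cc in circles:
        q=((project(n,circ(*cc),o[n])+.5-[x0,y0])*sc).round().astype(int); cv2.polylines(c,[q.reshape(-1,1,2)],False,(0,255,0),1)
    cv2.imwrite(f"pics/{f}.png",c)
    return c
E
python3 - <<'E'
from ov import *
s=cv2.imread("pics/scene0.png");t=cv2.imread("pics/top0.png")
W,TL,SM,TA=o["wide"],o["tall"],o["small"],o["tam"]
cs=[(*TL,.195,.026),(*TL,.045,.026),(*SM,.195,.023),(*W,.129,.031),(*W,.045,.031),(*TA,.135,.012),(*TA,.071,.022),(*TA,.045,.022)]
a=draw("scene",s,(200,150,320,260),5,"s3",cs);b=draw("top",t,(240,150,360,240),5,"t3",cs)
g=[(.491,-.325,.065,.06),(.491,-.325,.0,.06)]
draw("scene",s,(100,140,190,215),5,"g3",g);draw("top",t,(390,185,480,260),5,"g4",g)
cv2.imwrite("pics/g5.png",np.hstack([cv2.imread("pics/g3.png"),cv2.imread("pics/g4.png")])[:, :900])
E
python3 -c "
import cv2;a=cv2.imread('pics/g5.png');cv2.imwrite('pics/g5.png',cv2.resize(a,(800,333)))"
```

```text
tall [0.5278 0.0178]
small [ 0.5459 -0.0944]
wide [ 0.5465 -0.0925]
tam [ 0.5926 -0.0339]
shelf [ 0.5696 -0.0304  0.164 ]
board [ 0.5289  0.336  -0.1251]
scene [-0.001  -0.0025 -0.0019 -0.      0.0005  0.0028 -0.0153 -0.0047]
top [ 0.0009  0.0016  0.0048  0.     -0.0005  0.0011 -0.014   0.0081]
rms 0.46705619180246377
1.04 ('tall', 0.195, 'scene', 'R')
-0.74 ('tall', 0.045, 'scene', 'R')
0.75 ('tall', 0.045, 'scene', 'B')
0.82 ('wide', 0.045, 'scene', 'B')
0.64 ('shelf', array([-0.075, -0.115,  0.045]), 'scene', 'u')
-1.05 ('shelf', array([-0.075, -0.115,  0.045]), 'scene', 'v')
-0.71 ('shelf', array([ 0.075, -0.115,  0.055]), 'scene', 'u')
0.77 ('shelf', array([0.075, 0.115, 0.055]), 'scene', 'v')
0.85 ('board', array([-0.12 ,  0.12 ,  0.016]), 'scene', 'v')
1.17 ('board', array([0.12 , 0.12 , 0.016]), 'scene', 'u')
-1.6 ('board', array([0.12 , 0.12 , 0.016]), 'scene', 'v')
-0.69 ('board', array([ 0.12 , -0.12 ,  0.016]), 'scene', 'v')
```

View pics/s3.png

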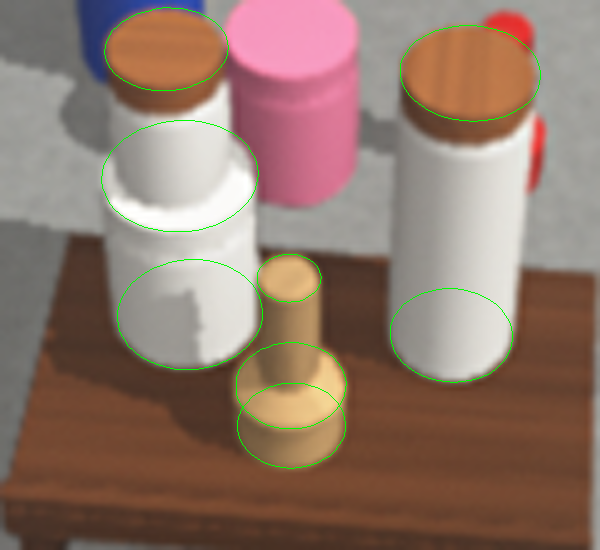

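View pics/t3.png

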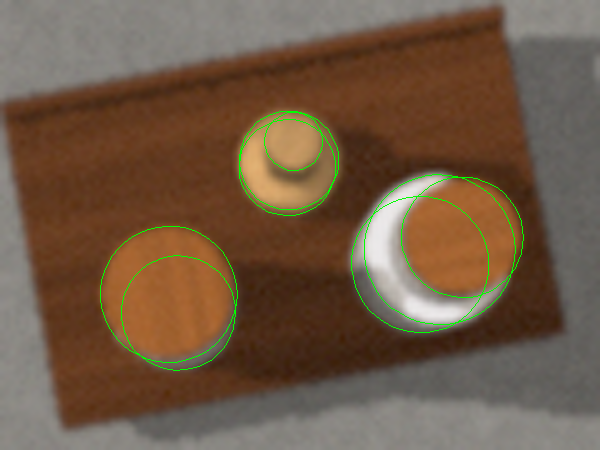

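View pics/g5.png

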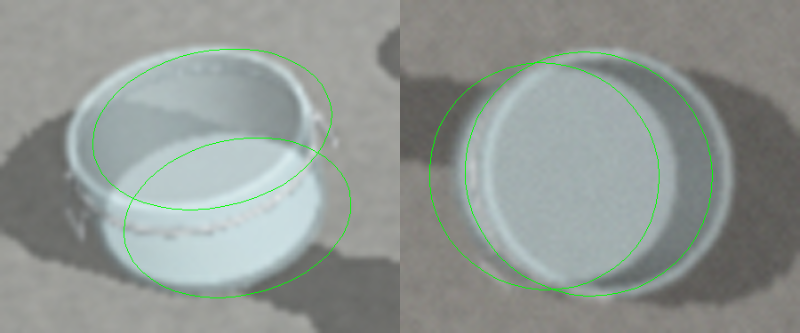

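```bash
cat > go.py <<'E'
# usage: go.py x y z : remaining shift in tool axes
import sys
from cal import *
from scipy.spatial.transform import Rotation as R
def st(tgt=None):
    ob=robot.get_obs(); q=ob["tcp_rot"]; r=R.from_quat([q[1],q[2],q[3],q[0]]); p=np.array(ob["tool_pos"])
    print("t",round(ob["time"],2),"tcp",p,"xaxis",r.as_matrix()[:,0],"z",r.as_matrix()[:,2],"w",round(ob["width"],3),"F",np.array(ob["contact_force"]),"q",np.array(ob["q"]))
    if tgt is not None: d=r.inv().apply(np.array(tgt)-p); print("tool shift",d,"dist",np.linalg.norm(d))
if __name__=="__main__": st([float(v) for v in sys.argv[1:4]] if len(sys.argv)>3 else None)
E
python3 - <<'E'
from ov import *
gl=lambda x,y:(x/4-.5+100,y/4-.5+140); gt=lambda x,y:(x/4-.5+390,y/4-.5+185)
def f(p):
    r=[]
    for cam,z,d in [("scene",.065,dict(L=gl(60,0)[0],R=gl(282,0)[0],T=gl(0,40)[1])),("scene",0,dict(B=gl(0,263)[1])),("top",.065,dict(L=gt(75,0)[0],R=gt(300,0)[0],T=gt(0,43)[1],B=gt(0,270)[1]))]:
        uv=project(cam,circ(*p,z,.06,73),o[cam]);m=dict(L=uv[:,0].min(),R=uv[:,0].max(),T=uv[:,1].min(),B=uv[:,1].max())
        r+=[m[k]-v for k,v in d.items()]
    return r
s=least_squares(f,[.49,-.33]);print(s.x,s.fun)
E
python3 go.py .546 -.0935 .26
```

```text
[ 0.491  -0.3358] [ 1.3944 -0.3611  0.084   0.2318  0.7931  0.1536  0.7691 -1.123 ]
t 0.1 tcp [ 0.2353 -0.6053  0.2383] xaxis [0.932  0.3624 0.    ] z [-0.0006  0.0017 -1.    ] w 0.997 F [0.6982 0.0368 0.0034] q [ 1.4632  0.5018 -0.4268  1.5513  0.2208  1.1383 -0.2103]
tool shift [ 0.4751 -0.3644 -0.021 ] dist 0.5991183523847399
```

Request:
{"method": "carry_out", "body": {"steps": [[[0,0,0,-0.02,0,0,0.124],[0,0,0,-0.02,0,0,0.124],[0,0,0,-0.02,0,0,0.124]]], "squeeze": 40}}

```text
time: 0.4
tool_pos: [0.2353, -0.6054, 0.2992]
tcp_rot: [-0.001, 1.0, -0.003, -0.0]
contact_force: [-0.4, -0.3, 0.3]
width: 0.999
```

Request:
{"method": "carry_out", "body": {"steps": [[[0,0.022,-0.037,0,0,0,0],[0,0.022,-0.037,0,0,0,0],[0,0.022,-0.037,0,0,0,0],[0,0.022,-0.037,0,0,0,0],[0,0.022,-0.037,0,0,0,0]]]}}

```text
time: 0.9
tool_pos: [0.3462, -0.4192, 0.299]
tcp_rot: [-0.0, 1.0, -0.001, -0.0]
contact_force: [1.0, -0.6, -0.4]
width: 1.002
```

Request:
{"method": "carry_out", "body": {"steps": [[[0,0.022,-0.037,0,0,0,0],[0,0.022,-0.037,0,0,0,0],[0,0.022,-0.037,0,0,0,0],[0,0.022,-0.037,0,0,0,0],[0,0.022,-0.037,0,0,0,0]]]}}

```text
time: 1.4
tool_pos: [0.4563, -0.2344, 0.2991]
tcp_rot: [0.0, 1.0, -0.001, -0.0]
contact_force: [1.4, 0.0, 0.3]
width: 0.999
```

Request:
{"method": "carry_out", "body": {"steps": [[[0,0.022,-0.037,0,0,0,0],[0,0.022,-0.037,0,0,0,0],[0,0.022,-0.035,0,0,0,0],[0,0.022,-0.03,0,0,0,0],[0,0.0,0,0,0,0,0]]]}}

```text
time: 1.9
tool_pos: [0.5463, -0.0905, 0.2994]
tcp_rot: [-0.002, 1.0, 0.004, 0.001]
contact_force: [0.1, 0.8, 0.0]
width: 1.002
```

```bash
python3 go.py .546 -.0935 .23
python3 - <<'E'
from ov import *
W,TL,SM,TA=o["wide"],o["tall"],o["small"],o["tam"]
a=snap("scene","a1");b=snap("top","b1")
draw("scene",a,(190,90,340,240),4,"a1c",[]);draw("top",b,(240,100,400,250),4,"b1c",[(*SM,.195,.023)])
E
```

```text
t 1.9 tcp [ 0.5463 -0.0905  0.2994] xaxis [1.     0.0078 0.0016] z [ 0.0016  0.0037 -1.    ] w 1.002 F [0.12   0.8202 0.0057] q [ 0.6753  0.3071 -0.6826  1.7198  0.2031  1.1863 -1.6237]
tool shift [-0.0004  0.0032  0.0694] dist 0.06945843155596441
```

View pics/a1c.png

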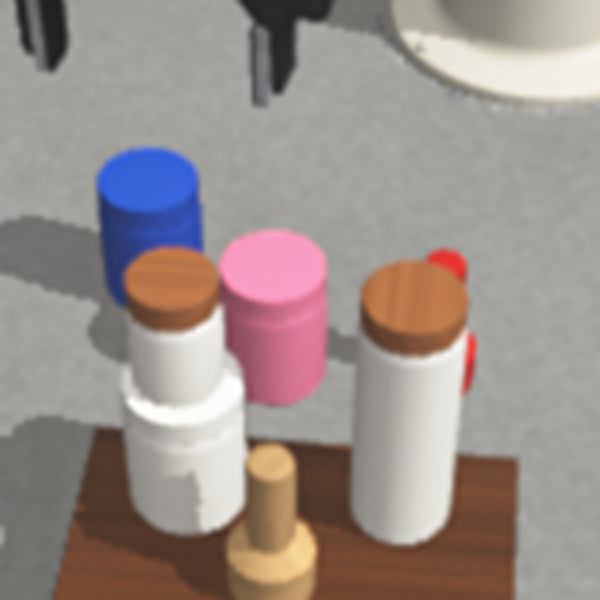

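View pics/b1c.png

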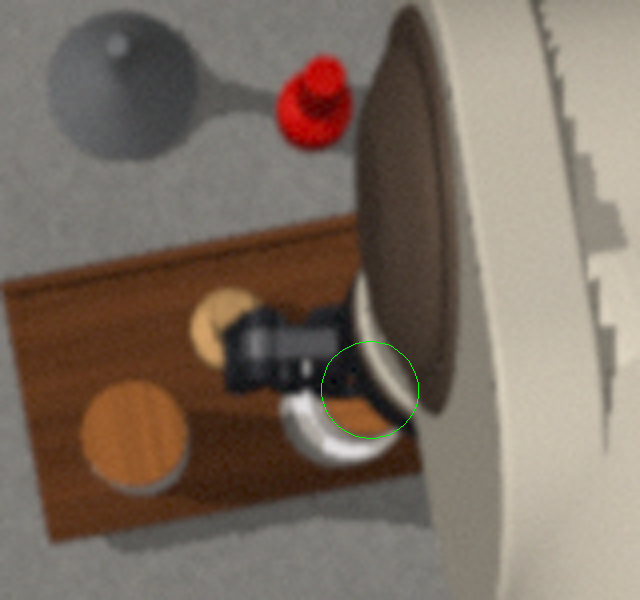

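Run:
```python
from ov import *
for z in(.291,.304):
  print(z,project("scene",[[.5463,-.0905-.0425,z],[.5463,-.0905+.0425,z]],o["scene"]))
```

```text
0.291 [[208.0826 113.0079]
 [255.8097 121.3727]]
0.304 [[207.3106 106.5879]
 [255.6972 114.9397]]
```

Request:
{"method": "carry_out", "body": {"steps": [[[0,0,0.003,0.034,0,0,0],[0,0,0,0.034,0,0,0],[0,0,0,0.034,0,0,0],[0,0,0,0.028,0,0,0],[0,0,0,0.014,0,0,0]]]}}

```text
time: 2.5
tool_pos: [0.5415, -0.1022, 0.1525]
tcp_rot: [0.0, 1.0, -0.002, -0.002]
contact_force: [0.2, -1.1, 1.5]
width: 0.998
```

```bash
python3 go.py .546 -.0935 .155
python3 - <<'E'
from ov import *
a=snap("scene","a2")
draw("scene",a,(190,90,340,240),4,"a2c",[])
E
```

```text
t 2.5 tcp [ 0.5415 -0.1022  0.1525] xaxis [ 1.     -0.0039 -0.0048] z [-0.0048 -0.0001 -1.    ] w 0.998 F [ 0.2084 -1.0548  1.5217] q [ 0.6233  0.4708 -0.6129  1.8698  0.3372  0.9104 -1.7244]
tool shift [ 0.0045 -0.0087 -0.0025] dist 0.010074123581500505
```

View pics/a2c.png

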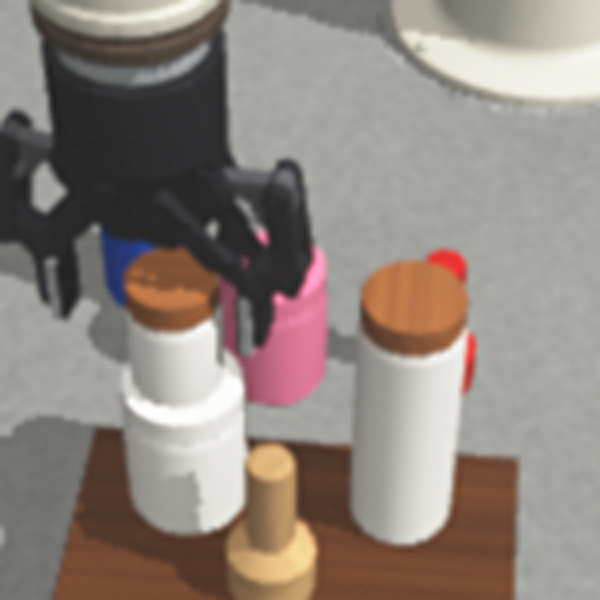

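Request:
{"method": "carry_out", "body": {"steps": [[[0,0.004,-0.009,0,0,0,0],[0,0,0,0,0,0,0]]]}}

```text
time: 2.75
tool_pos: [0.5499, -0.0897, 0.157]
tcp_rot: [-0.0, 1.0, 0.0, 0.002]
contact_force: [0.7, 0.4, 0.6]
width: 0.999
```

```bash
python3 go.py .546 -.0935 .155
```

```text
t 2.75 tcp [ 0.5499 -0.0897  0.157 ] xaxis [1.     0.     0.0031] z [ 0.0031  0.0005 -1.    ] w 0.999 F [0.718  0.4324 0.6049] q [ 0.603   0.4713 -0.6185  1.8582  0.3377  0.915  -1.743 ]
tool shift [-0.0039  0.0038  0.002 ] dist 0.005771208174045758
```

Request:
{"method": "carry_out", "body": {"steps": [[[0,0,0,0,0,0,0],[0,0,0,0,0,0,0],[0,0,0,0,0,0,0]]]}}

```text
time: 3.05
tool_pos: [0.5486, -0.0914, 0.1561]
tcp_rot: [0.0, 1.0, -0.001, 0.001]
contact_force: [0.2, 0.3, 0.1]
width: 1.001
```

```bash
python3 go.py .546 -.0935 .155
```

```text
t 3.05 tcp [ 0.5486 -0.0914  0.1561] xaxis [ 1.     -0.0013  0.0013] z [ 0.0013 -0.0007 -1.    ] w 1.001 F [0.1909 0.2513 0.0825] q [ 0.6041  0.4714 -0.6166  1.8599  0.3386  0.9147 -1.7425]
tool shift [-0.0026  0.0021  0.0011] dist 0.0035132678471084633
```

Request:
{"method": "carry_out", "body": {"steps": [[[0,-0.002,0.002,0,0,0,0],[0,0,0,0,0,0,0],[0,0,0,0,0,0,0],[0,0,0,0,0,0,0],[0,0,0,0,0,0,0]]]}}

```text
time: 3.55
tool_pos: [0.5462, -0.0931, 0.1553]
tcp_rot: [-0.0, 1.0, -0.001, 0.0]
contact_force: [-0.2, -0.1, 0.6]
width: 1.005
```

```bash
python3 go.py .546 -.0935 .155
```

```text
t 3.55 tcp [ 0.5462 -0.0931  0.1553] xaxis [ 1.     -0.0011  0.    ] z [ 0.      0.0001 -1.    ] w 1.005 F [-0.244  -0.1321  0.5557] q [ 0.6091  0.4699 -0.617   1.8644  0.3373  0.9127 -1.7381]
tool shift [-0.0002  0.0004  0.0003] dist 0.0005160534565658865
```

Request:
{"method": "carry_out", "body": {"steps": [[[60,0,0,0,0,0,0],[120,0,0,0,0,0,0],[255,0,0,0,0,0,0],[255,0,0,0,0,0,0],[255,0,0,0,0,0,0]]], "squeeze": 40}}

```text
time: 4.05
tool_pos: [0.5464, -0.0928, 0.1555]
tcp_rot: [-0.0, 1.0, -0.0, 0.0]
contact_force: [-0.0, 1.7, 2.2]
width: 0.52
```

```bash
python3 go.py .546 -.0935 .155
```

```text
t 4.05 tcp [ 0.5464 -0.0928  0.1555] xaxis [ 1.     -0.0008  0.0006] z [ 0.0006  0.0003 -1.    ] w 0.52 F [-0.0447  1.6983  2.1989] q [ 0.6089  0.4697 -0.6173  1.8642  0.3372  0.9126 -1.7381]
tool shift [-0.0004  0.0007  0.0005] dist 0.0009739479141883894
```

Request:
{"method": "carry_out", "body": {"steps": [[[255,0,0,-0.01,0,0,0],[255,0,0,-0.02,0,0,0],[255,0,0,-0.03,0,0,0],[255,0,0,-0.03,0,0,0],[255,0,0,-0.02,0,0,0]]]}}

```text
time: 4.55
tool_pos: [0.5465, -0.0933, 0.2677]
tcp_rot: [0.0, 1.0, -0.001, 0.001]
contact_force: [0.1, -0.5, -2.0]
width: 0.523
```

```bash
python3 go.py .468 .414 .265;python3 - <<'E'
from ov import *
a=snap("scene","a3")
draw("scene",a,(170,40,340,240),3,"a3c",[])
E
```

```text
t 4.55 tcp [ 0.5465 -0.0933  0.2677] xaxis [ 1.     -0.0011  0.0017] z [ 0.0017 -0.0006 -1.    ] w 0.523 F [ 0.1391 -0.5275 -1.9546] q [ 0.6651  0.3373 -0.6719  1.7579  0.231   1.1247 -1.6516]
tool shift [-0.0791 -0.5072  0.0023] dist 0.5133400340241995
```

View pics/a3c.png

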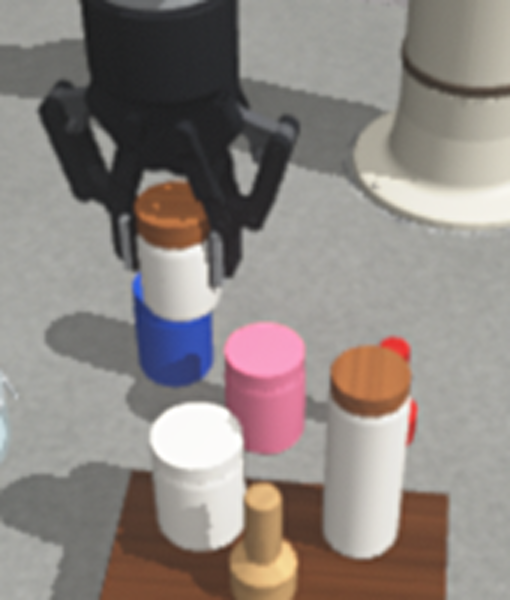

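Request:
{"method": "carry_out", "body": {"steps": [[[255,0,0,0,0,0,-0.12],[255,0,0,0,0,0,-0.12],[255,0,0,0,0,0,-0.12],[255,0,0,0,0,0,-0.12],[255,0,0,0,0,0,-0.12]]]}}

```text
time: 5.1
tool_pos: [0.5455, -0.0934, 0.2648]
tcp_rot: [-0.0, 0.955, 0.297, -0.001]
contact_force: [-0.4, 0.4, -2.0]
width: 0.526
```

```bash
python3 go.py .468 .414 .265
```

```text
t 5.1 tcp [ 0.5455 -0.0934  0.2648] xaxis [ 0.8233  0.5676 -0.0011] z [-0.0012 -0.0001 -1.    ] w 0.526 F [-0.4273  0.3959 -2.009 ] q [ 0.7506  0.3677 -0.7866  1.7588  0.2848  1.1344 -1.0921]
tool shift [ 0.2242 -0.4618 -0.0002] dist 0.5133219157161547
```

Request:
{"method": "carry_out", "body": {"steps": [[[255,0.01,-0.02,0,0,0,0],[255,0.016,-0.033,0,0,0,0],[255,0.016,-0.033,0,0,0,0],[255,0.016,-0.033,0,0,0,0],[255,0.016,-0.033,0,0,0,0]]]}}

```text
time: 5.6
tool_pos: [0.5208, 0.0749, 0.2649]
tcp_rot: [0.0, 0.956, 0.295, -0.0]
contact_force: [0.9, 0.5, -1.9]
width: 0.523
```

Request:
{"method": "carry_out", "body": {"steps": [[[255,0.016,-0.033,0,0,0,0],[255,0.016,-0.033,0,0,0,0],[255,0.016,-0.033,0,0,0,0],[255,0.016,-0.033,0,0,0,0],[255,0.016,-0.033,0,0,0,0]]]}}

```text
time: 6.1
tool_pos: [0.4941, 0.2562, 0.2649]
tcp_rot: [0.0, 0.956, 0.295, -0.0]
contact_force: [-0.3, -0.1, -2.0]
width: 0.527
```

Request:
{"method": "carry_out", "body": {"steps": [[[255,0.016,-0.033,0,0,0,0],[255,0.016,-0.033,0,0,0,0],[255,0.016,-0.033,0,0,0,0],[255,0.01,-0.02,0,0,0,0],[255,0,0,0,0,0,0]]]}}

```text
time: 6.6
tool_pos: [0.4728, 0.3904, 0.265]
tcp_rot: [-0.001, 0.955, 0.298, -0.001]
contact_force: [-0.3, -0.7, -1.5]
width: 0.516
```

```bash
python3 go.py .468 .414 .0425
```

```text
t 6.6 tcp [0.4728 0.3904 0.265 ] xaxis [ 0.8226  0.5686 -0.0003] z [-0.0019  0.0022 -1.    ] w 0.516 F [-0.3118 -0.6993 -1.5461] q [-0.108   0.5155 -0.8681  1.6101  0.4108  1.2095 -2.0254]
tool shift [ 0.0095 -0.0215  0.2225] dist 0.22377448751770976
```

Request:
{"method": "carry_out", "body": {"steps": [[[255,0.009,-0.021,0.03,0,0,0],[255,0,0,0.04,0,0,0],[255,0,0,0.04,0,0,0],[255,0,0,0.04,0,0,0],[255,0,0,0.03,0,0,0]]]}}

```text
time: 7.1
tool_pos: [0.4709, 0.406, 0.0821]
tcp_rot: [0.001, 0.956, 0.294, -0.001]
contact_force: [1.3, -0.2, -2.2]
width: 0.523
```

Request:
{"method": "carry_out", "body": {"steps": [[[255,0,0,0.02,0,0,0],[255,0,0,0.005,0,0,0],[255,0,0,0,0,0,0],[255,0,0,0,0,0,0],[255,0,0,0,0,0,0]]]}}

```text
time: 7.6
tool_pos: [0.4721, 0.4095, 0.062]
tcp_rot: [-0.0, 0.956, 0.295, 0.001]
contact_force: [-0.4, -0.1, -1.8]
width: 0.52
```

```bash
python3 go.py .468 .414 .0425
```

```text
t 7.6 tcp [0.4721 0.4095 0.062 ] xaxis [0.8262 0.5634 0.0027] z [ 0.0022  0.0016 -1.    ] w 0.52 F [-0.4039 -0.1042 -1.7967] q [-0.2476  0.7581 -0.7153  1.7296  0.6195  0.8905 -2.203 ]
tool shift [-0.0009 -0.006   0.0195] dist 0.020408603874906055
```

Request:
{"method": "carry_out", "body": {"steps": [[[255,0,0,0.008,0,0,0],[255,0,0,0.007,0,0,0],[255,0,0,0.002,0,0,0],[255,0,0,0,0,0,0],[255,0,0,0,0,0,0]]]}}

```text
time: 8.1
tool_pos: [0.471, 0.409, 0.0432]
tcp_rot: [-0.0, 0.955, 0.295, -0.0]
contact_force: [-0.5, -0.1, -1.8]
width: 0.519
```

Request:
{"method": "carry_out", "body": {"steps": [[[255,0,0,0.001,0,0,0],[255,0,0,0,0,0,0],[255,0,0,0,0,0,0]]]}}

```text
time: 8.4
tool_pos: [0.4712, 0.4092, 0.0426]
tcp_rot: [-0.0, 0.955, 0.295, 0.0]
contact_force: [-1.0, 0.1, 0.2]
width: 0.523
```

```bash
python3 go.py .468 .414 .0425
```

```text
t 8.4 tcp [0.4712 0.4092 0.0426] xaxis [0.8259 0.5638 0.0005] z [ 0.0003  0.0004 -1.    ] w 0.523 F [-1.0047  0.1032  0.162 ] q [-0.2597  0.7834 -0.6976  1.7352  0.639   0.8634 -2.217 ]
tool shift [ 0.0001 -0.0058  0.0001] dist 0.005783427589000649
```

Request:
{"method": "carry_out", "body": {"steps": [[[90,0,0,0,0,0,0],[0,0,0,0,0,0,0],[0,0,0,0,0,0,0],[0,0,0,0,0,0,0],[0,0,0,0,0,0,0]]]}}

```text
time: 8.9
tool_pos: [0.4711, 0.4089, 0.0423]
tcp_rot: [-0.0, 0.956, 0.295, 0.0]
contact_force: [0.9, 0.3, 0.2]
width: 1.0
```

Request:
{"method": "carry_out", "body": {"steps": [[[0,0,0,-0.02,0,0,0],[0,0,0,-0.03,0,0,0],[0,0,0,-0.04,0,0,0],[0,0,0,-0.04,0,0,0],[0,0,0,-0.03,0,0,0]]]}}

```text
time: 9.4
tool_pos: [0.4713, 0.41, 0.2067]
tcp_rot: [-0.001, 0.955, 0.295, 0.002]
contact_force: [0.2, 0.5, 0.4]
width: 0.998
```

```bash
python3 go.py .5465 -.0925 .20;python3 - <<'E'
from ov import *
a=snap("scene","a4")
draw("scene",a,(350,130,520,330),3,"a4c",[(.4712,.4092,.016,.023),(.4712,.4092,.082,.023)])
E
```

```text
t 9.4 tcp [0.4713 0.41   0.2067] xaxis [0.8256 0.5643 0.0035] z [ 0.0026  0.0025 -1.    ] w 0.998 F [0.1728 0.5403 0.3979] q [-0.1697  0.5893 -0.8308  1.6433  0.4744  1.1185 -2.0986]
tool shift [-0.2215  0.4572  0.0056] dist 0.5080953916908801
```

View pics/a4c.png

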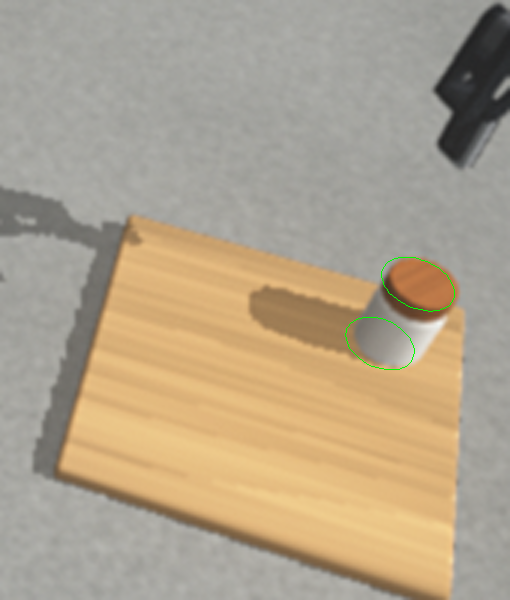

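```bash
python3 go.py .5278 .0178 .25
```

```text
t 9.45 tcp [0.4729 0.4121 0.2116] xaxis [0.8256 0.5642 0.0104] z [ 0.008   0.0067 -0.9999] w 1.001 F [0.9926 2.1196 2.6987] q [-0.1691  0.5846 -0.8335  1.6382  0.4734  1.1208 -2.0978]
tool shift [-0.1768  0.3565 -0.0406] dist 0.3999626024659947
```

Request:
{"method": "carry_out", "body": {"steps": [[[0,-0.012,0.03,-0.02,0,0,0],[0,-0.016,0.034,-0.02,0,0,0],[0,-0.016,0.035,0,0,0,0],[0,-0.016,0.035,0,0,0,0],[0,-0.016,0.035,0,0,0,0]]]}}

```text
time: 9.95
tool_pos: [0.5037, 0.2252, 0.2437]
tcp_rot: [0.0, 0.955, 0.295, 0.001]
contact_force: [0.1, -0.0, -0.0]
width: 0.998
```

```bash
python3 go.py .5278 .0178 .25
```

```text
t 9.95 tcp [0.5037 0.2252 0.2437] xaxis [0.8256 0.5643 0.0014] z [ 0.0018 -0.     -1.    ] w 0.998 F [ 0.097  -0.0314 -0.0031] q [ 0.2285  0.4173 -0.8847  1.7867  0.3596  1.1065 -1.7494]
tool shift [-0.0971  0.1849 -0.0062] dist 0.20892980781297044
```

Request:
{"method": "carry_out", "body": {"steps": [[[0,-0.018,0.036,0,0,0,0],[0,-0.018,0.036,0,0,0,0],[0,-0.018,0.036,0,0,0,0],[0,-0.018,0.036,0,0,0,0],[0,-0.014,0.028,0,0,0,0]]]}}

```text
time: 10.45
tool_pos: [0.5296, 0.0332, 0.2434]
tcp_rot: [0.001, 0.956, 0.294, 0.0]
contact_force: [0.7, 0.1, 0.7]
width: 0.998
```

Request:
{"method": "carry_out", "body": {"steps": [[[0,-0.009,0.01,0,0,0,0],[0,0,0,0,0,0,0],[0,0,0,0,0,0,0],[0,0,0,0,0,0,0]]]}}

```text
time: 10.85
tool_pos: [0.5275, 0.0251, 0.2428]
tcp_rot: [-0.0, 0.955, 0.297, 0.0]
contact_force: [0.3, 0.0, -0.9]
width: 1.002
```

```bash
python3 go.py .5278 .0178 .145
python3 - <<'E'
from ov import *
a=snap("top","b2")
draw("top",a,(200,120,380,270),4,"b2c",[(*o["tall"],.195,.026)])
E
```

```text
t 10.85 tcp [0.5275 0.0251 0.2428] xaxis [0.824  0.5665 0.001 ] z [ 0.0006  0.0008 -1.    ] w 1.002 F [ 0.3006  0.0034 -0.9397] q [ 0.6056  0.3599 -0.8586  1.8429  0.3068  1.077  -1.3375]
tool shift [-0.004   0.0062  0.0978] dist 0.09805231671916959
```

View pics/b2c.png

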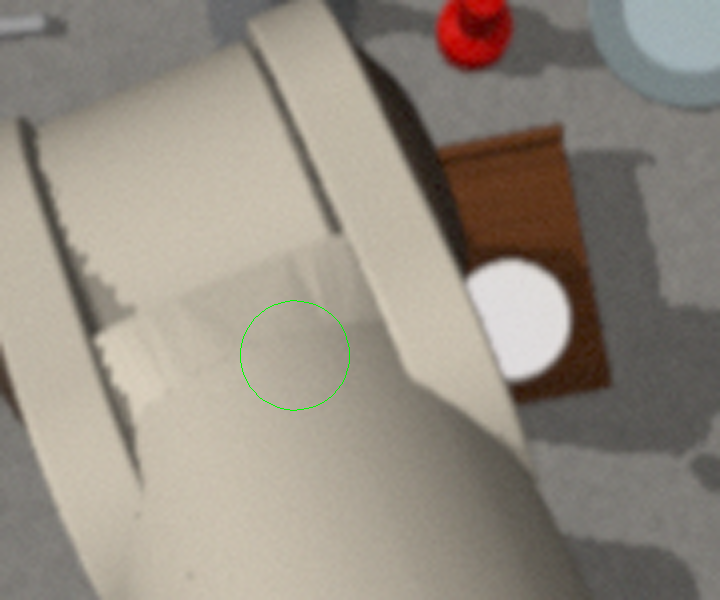

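Request:
{"method": "carry_out", "body": {"steps": [[[0,-0.004,0.006,0.0,0,0,0],[0,0,0,0.025,0,0,0],[0,0,0,0.03,0,0,0],[0,0,0,0.03,0,0,0],[0,0,0,0.012,0,0,0]]]}}

```text
time: 11.4
tool_pos: [0.526, 0.0153, 0.1427]
tcp_rot: [-0.001, 0.955, 0.295, -0.002]
contact_force: [0.1, 0.2, -0.6]
width: 1.0
```

Request:
{"method": "carry_out", "body": {"steps": [[[0,0,0,0,0,0,0],[0,0,0,0,0,0,0],[0,0,0,0,0,0,0],[0,0,0,0,0,0,0]]]}}

```text
time: 11.8
tool_pos: [0.5288, 0.0154, 0.1466]
tcp_rot: [0.001, 0.956, 0.295, 0.001]
contact_force: [0.4, -0.1, -0.5]
width: 1.001
```

```bash
python3 go.py .5278 .0178 .145
python3 - <<'E'
from ov import *
a=snap("scene","a5")
draw("scene",a,(200,80,350,240),4,"a5c",[])
E
```

```text
t 11.8 tcp [0.5288 0.0154 0.1466] xaxis [0.826  0.5636 0.0018] z [ 0.0024 -0.0003 -1.    ] w 1.001 F [ 0.398  -0.0646 -0.5244] q [ 0.5445  0.4852 -0.7802  1.9292  0.4334  0.899  -1.4262]
tool shift [ 0.0005 -0.0026  0.0016] dist 0.0030937590750752877
```

View pics/a5c.png

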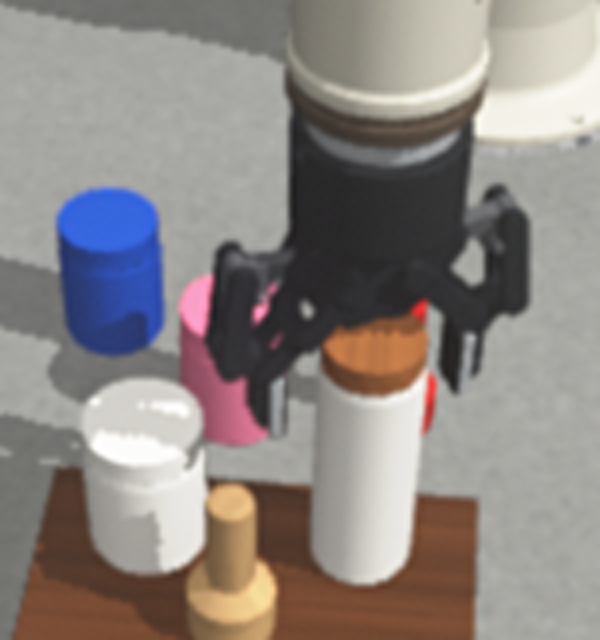

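Request:
{"method": "carry_out", "body": {"steps": [[[0,0,-0.002,0,0,0,0],[0,0,0,0,0,0,0],[60,0,0,0,0,0,0],[90,0,0,0,0,0,0],[255,0,0,0,0,0,0]]], "squeeze": 50}}

```text
time: 12.35
tool_pos: [0.5266, 0.0175, 0.1457]
tcp_rot: [-0.0, 0.955, 0.295, -0.0]
contact_force: [-0.8, 0.3, 0.4]
width: 0.594
```

Request:
{"method": "carry_out", "body": {"steps": [[[255,0,0,0,0,0,0],[255,0,0,0,0,0,0],[255,0,0,0,0,0,0]]]}}

```text
time: 12.65
tool_pos: [0.5266, 0.0174, 0.1457]
tcp_rot: [-0.0, 0.955, 0.295, -0.0]
contact_force: [-1.7, 1.0, 6.7]
width: 0.6
```

```bash
python3 go.py .5278 .0178 .145
```

```text
t 12.65 tcp [0.5266 0.0174 0.1457] xaxis [0.8258 0.564  0.    ] z [-0.0001  0.0001 -1.    ] w 0.6 F [-1.722   0.9988  6.7156] q [ 0.542   0.4848 -0.7809  1.9329  0.4326  0.8982 -1.4296]
tool shift [0.0012 0.0004 0.0007] dist 0.0014346202357930894
```

Request:
{"method": "carry_out", "body": {"steps": [[[255,0,0,-0.01,0,0,0],[255,0,0,-0.02,0,0,0],[255,0,0,-0.03,0,0,0],[255,0,0,-0.03,0,0,0],[255,0,0,-0.01,0,0,0]]]}}

```text
time: 13.15
tool_pos: [0.5281, 0.0173, 0.2481]
tcp_rot: [0.001, 0.956, 0.295, 0.002]
contact_force: [-0.0, 0.1, -3.0]
width: 0.596
```

Request:
{"method": "carry_out", "body": {"steps": [[[255,0.015,-0.014,0,0,0,0],[255,0.025,-0.024,0,0,0,0],[255,0.025,-0.024,0,0,0,0],[255,0.025,-0.024,0,0,0,0],[255,0.025,-0.024,0,0,0,0]]]}}

```text
time: 13.65
tool_pos: [0.5593, 0.1732, 0.244]
tcp_rot: [0.0, 0.956, 0.295, -0.001]
contact_force: [0.4, -0.7, -3.7]
width: 0.595
```

Request:
{"method": "carry_out", "body": {"steps": [[[255,0.025,-0.024,0,0,0,0],[255,0.025,-0.024,0,0,0,0],[255,0.025,-0.024,0,0,0,0],[255,0.025,-0.024,0,0,0,0],[255,0.025,-0.024,0,0,0,0]]]}}

```text
time: 14.15
tool_pos: [0.5951, 0.3427, 0.2434]
tcp_rot: [0.001, 0.956, 0.295, -0.001]
contact_force: [0.8, -0.6, -4.3]
width: 0.594
```

```bash
python3 go.py .607 .397 .1167
```

```text
t 14.15 tcp [0.5951 0.3427 0.2434] xaxis [ 0.8262  0.5633 -0.0025] z [-0.0019 -0.0018 -1.    ] w 0.594 F [ 0.7755 -0.6143 -4.2981] q [-0.0522  0.6587 -0.8018  1.4313  0.4809  1.2564 -1.8709]
tool shift [ 0.0407 -0.0382  0.1266] dist 0.13835993795739068
```

Request:
{"method": "carry_out", "body": {"steps": [[[255,0.02,-0.02,0,0,0,0],[255,0.012,-0.012,0.01,0,0,0],[255,0.006,-0.004,0.02,0,0,0],[255,0,0,0.03,0,0,0],[255,0,0,0.03,0,0,0]]]}}

```text
time: 14.65
tool_pos: [0.6061, 0.3919, 0.152]
tcp_rot: [0.001, 0.956, 0.295, -0.001]
contact_force: [0.4, -0.7, -4.0]
width: 0.601
```

Request:
{"method": "carry_out", "body": {"steps": [[[255,0,0,0.015,0,0,0],[255,0,0,0.005,0,0,0],[255,0,0,0,0,0,0],[255,0,0,0,0,0,0],[255,0,0,0,0,0,0]]]}}

```text
time: 15.15
tool_pos: [0.6073, 0.3941, 0.1373]
tcp_rot: [-0.0, 0.956, 0.295, 0.001]
contact_force: [-0.5, -0.2, -4.3]
width: 0.597
```

```bash
python3 go.py .607 .397 .1167
```

```text
t 15.15 tcp [0.6073 0.3941 0.1373] xaxis [0.8262 0.5634 0.0031] z [ 0.0025  0.0018 -1.    ] w 0.597 F [-0.4553 -0.2278 -4.263 ] q [-0.1642  0.8132 -0.7378  1.415   0.5713  1.1296 -1.961 ]
tool shift [ 0.0013 -0.0025  0.0206] dist 0.020841286318246624
```

Request:
{"method": "carry_out", "body": {"steps": [[[255,0,0,0.008,0,0,0],[255,0,0,0.007,0,0,0],[255,0,0,0.003,0,0,0],[255,0,0,0,0,0,0],[255,0,0,0,0,0,0]]]}}

```text
time: 15.65
tool_pos: [0.6062, 0.3934, 0.117]
tcp_rot: [0.0, 0.955, 0.295, -0.0]
contact_force: [0.4, -0.1, -3.4]
width: 0.595
```

Request:
{"method": "carry_out", "body": {"steps": [[[255,0,0,0.001,0,0,0],[255,0,0,0,0,0,0],[255,0,0,0,0,0,0]]]}}

```text
time: 15.95
tool_pos: [0.6064, 0.3936, 0.1168]
tcp_rot: [-0.0, 0.956, 0.295, 0.0]
contact_force: [-1.2, -1.3, 2.0]
width: 0.591
```

```bash
python3 go.py .607 .397 .1167
```

```text
t 15.95 tcp [0.6064 0.3936 0.1168] xaxis [0.826  0.5637 0.0003] z [ 0.0003  0.0002 -1.    ] w 0.591 F [-1.2409 -1.3363  1.9853] q [-0.1693  0.8341 -0.7268  1.427   0.5845  1.102  -1.97  ]
tool shift [ 0.0024 -0.0025  0.0001] dist 0.003475032773064413
```

Request:
{"method": "carry_out", "body": {"steps": [[[80,0,0,0,0,0,0],[0,0,0,0,0,0,0],[0,0,0,0,0,0,0],[0,0,0,0,0,0,0],[0,0,0,0,0,0,0]]]}}

```text
time: 16.45
tool_pos: [0.6065, 0.3935, 0.1164]
tcp_rot: [-0.0, 0.956, 0.295, 0.0]
contact_force: [0.3, 0.1, -0.4]
width: 0.998
```

Request:
{"method": "carry_out", "body": {"steps": [[[0,0,0,-0.02,0,0,0],[0,0,0,-0.03,0,0,0],[0,0,0,-0.03,0,0,0],[0,0,0,-0.01,0,0,0],[0,0,0,0,0,0,0]]]}}

```text
time: 16.95
tool_pos: [0.6074, 0.3946, 0.2099]
tcp_rot: [-0.001, 0.956, 0.295, 0.002]
contact_force: [-0.1, -0.2, -0.3]
width: 0.997
```

```bash
python3 go.py .5465 -.0925 .18
```

```text
t 16.95 tcp [0.6074 0.3946 0.2099] xaxis [0.8261 0.5635 0.0051] z [ 0.0042  0.0028 -1.    ] w 0.997 F [-0.0778 -0.2439 -0.2745] q [-0.1514  0.7456 -0.7722  1.3603  0.5254  1.2384 -1.9288]
tool shift [-0.325   0.368   0.0282] dist 0.49177511439696153
```

Request:
{"method": "carry_out", "body": {"steps": [[[0,-0.02,0.025,0,0,0,0],[0,-0.028,0.032,0,0,0,0],[0,-0.028,0.032,0,0,0,0],[0,-0.028,0.032,0,0,0,0],[0,-0.028,0.032,0,0,0,0]]]}}

```text
time: 17.45
tool_pos: [0.5824, 0.1904, 0.2049]
tcp_rot: [0.0, 0.956, 0.295, -0.001]
contact_force: [1.3, -0.8, 1.3]
width: 0.998
```

Request:
{"method": "carry_out", "body": {"steps": [[[0,-0.028,0.032,0,0,0,0],[0,-0.028,0.032,0,0,0,0],[0,-0.028,0.032,0,0,0,0],[0,-0.028,0.032,0,0,0,0],[0,-0.028,0.032,0,0,0,0]]]}}

```text
time: 17.95
tool_pos: [0.5567, -0.0204, 0.2052]
tcp_rot: [-0.0, 0.956, 0.295, -0.001]
contact_force: [0.5, 0.1, -0.1]
width: 1.002
```

Request:
{"method": "carry_out", "body": {"steps": [[[0,-0.028,0.032,0,0,0,0],[0,-0.018,0.02,0,0,0,0],[0,0,0,0,0,0,0],[0,0,0,0,0,0,0],[0,0,0,0,0,0,0]]]}}

```text
time: 18.45
tool_pos: [0.5492, -0.0856, 0.206]
tcp_rot: [-0.001, 0.955, 0.296, -0.0]
contact_force: [0.1, 0.1, 0.6]
width: 1.001
```

```bash
python3 go.py .5465 -.0925 .18
```

```text
t 18.45 tcp [ 0.5492 -0.0856  0.206 ] xaxis [0.8249 0.5653 0.0002] z [-0.0006  0.0011 -1.    ] w 1.001 F [0.1148 0.0641 0.6161] q [ 0.7559  0.4608 -0.83    1.8136  0.389   1.0398 -1.1939]
tool shift [-0.0061  0.0042  0.0259] dist 0.026978741802247214
```

Request:
{"method": "carry_out", "body": {"steps": [[[0,-0.006,0.004,0.0,0,0,0],[0,0,0,0.01,0,0,0],[0,0,0,0.01,0,0,0],[0,0,0,0,0,0,0],[0,0,0,0,0,0,0]]]}}

```text
time: 18.95
tool_pos: [0.5464, -0.0936, 0.1857]
tcp_rot: [-0.0, 0.955, 0.295, -0.0]
contact_force: [0.6, 0.4, 1.2]
width: 0.998
```

```bash
python3 go.py .5465 -.0925 .08
```

```text
t 18.95 tcp [ 0.5464 -0.0936  0.1857] xaxis [ 0.8257  0.5642 -0.0006] z [-0.0011  0.0006 -1.    ] w 0.998 F [0.6161 0.4193 1.1981] q [ 0.7567  0.4825 -0.8136  1.835   0.4109  1.0026 -1.1984]
tool shift [ 0.0008 -0.0007  0.1057] dist 0.10566861965322658
```

Request:
{"method": "carry_out", "body": {"steps": [[[0,0,0,0.01,0,0,0],[0,0,0,0.014,0,0,0],[0,0,0,0.014,0,0,0],[0,0,0,0.01,0,0,0],[0,0,0,0,0,0,0]]]}}

```text
time: 19.45
tool_pos: [0.5452, -0.0938, 0.1361]
tcp_rot: [-0.001, 0.955, 0.295, -0.002]
contact_force: [-0.4, 0.5, -0.1]
width: 1.0
```

```bash
python3 go.py .5465 -.0925 .08
python3 - <<'E'
from ov import *
a=snap("scene","a6")
draw("scene",a,(180,80,330,240),4,"a6c",[])
E
```

```text
t 19.45 tcp [ 0.5452 -0.0938  0.1361] xaxis [ 0.8259  0.5638 -0.0024] z [-0.0036  0.001  -1.    ] w 1.0 F [-0.4427  0.5057 -0.0701] q [ 0.7204  0.5464 -0.7707  1.8725  0.4719  0.9181 -1.246 ]
tool shift [ 0.0019 -0.0002  0.0561] dist 0.05614476519401177
```

View pics/a6c.png

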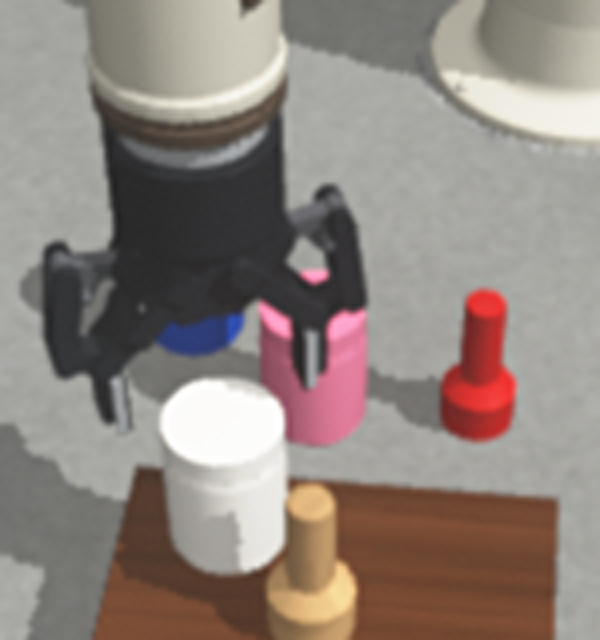

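Run:
```python
from h import *
print(ray("top",(325,267),.084),ray("top",(368,291),.084),ray("top",(282,276),.08))
```

```text
[ 0.4062 -0.0839  0.084 ] [ 0.3542 -0.1722  0.084 ] [0.3889 0.0075 0.08  ]
```

Request:
{"method": "carry_out", "body": {"steps": [[[0,0.002,0,0.01,0,0,0],[0,0,0,0.014,0,0,0],[0,0,0,0.014,0,0,0],[0,0,0,0.012,0,0,0],[0,0,0,0.005,0,0,0]]]}}

```text
time: 20.0
tool_pos: [0.5472, -0.0928, 0.0813]
tcp_rot: [-0.001, 0.956, 0.295, -0.001]
contact_force: [-1.0, 0.2, -0.3]
width: 0.999
```

Request:
{"method": "carry_out", "body": {"steps": [[[0,0,0,0,0,0,0],[0,0,0,0,0,0,0],[0,0,0,0,0,0,0],[0,0,0,0,0,0,0]]]}}

```text
time: 20.4
tool_pos: [0.5489, -0.093, 0.0839]
tcp_rot: [0.0, 0.956, 0.295, 0.0]
contact_force: [0.3, 0.3, -0.1]
width: 0.995
```

```bash
python3 go.py .5465 -.0925 .08
python3 - <<'E'
from ov import *
a=snap("scene","a7")
draw("scene",a,(180,80,330,240),4,"a7c",[])
E
```

```text
t 20.4 tcp [ 0.5489 -0.093   0.0839] xaxis [0.8261 0.5636 0.0007] z [ 0.0011 -0.0003 -1.    ] w 0.995 F [ 0.2686  0.2514 -0.1395] q [ 0.6718  0.621  -0.7153  1.8961  0.5453  0.8273 -1.3046]
tool shift [-0.0017 -0.0017  0.0039] dist 0.004584871015891765
```

View pics/a7c.png

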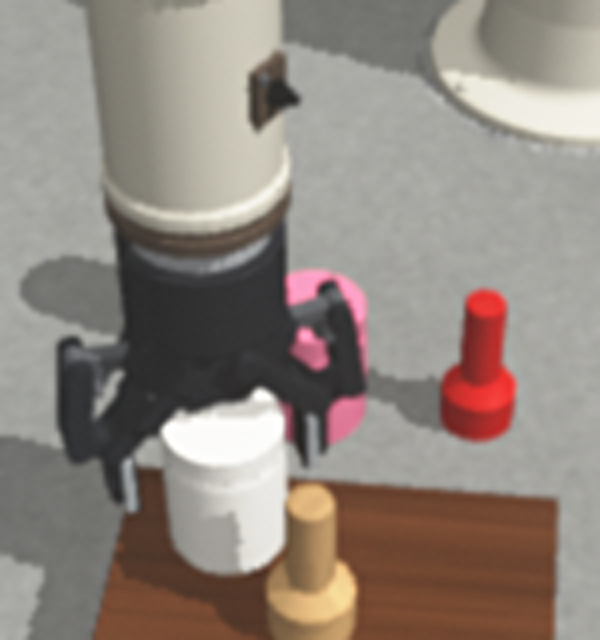

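Straddled well: the fingers are at crop (130,480) and (312,440), either side of the jar. I'll trim the offset and close.

Request:
{"method": "carry_out", "body": {"steps": [[[0,-0.001,-0.001,0.003,0,0,0],[0,0,0,0,0,0,0],[0,0,0,0,0,0,0],[30,0,0,0,0,0,0],[50,0,0,0,0,0,0]]]}}

```text
time: 20.95
tool_pos: [0.5471, -0.0926, 0.0803]
tcp_rot: [0.0, 0.956, 0.295, 0.0]
contact_force: [0.2, 0.1, -0.2]
width: 0.802
```

Request:
{"method": "carry_out", "body": {"steps": [[[80,0,0,0,0,0,0],[255,0,0,0,0,0,0],[255,0,0,0,0,0,0],[255,0,0,0,0,0,0],[255,0,0,0,0,0,0]]], "squeeze": 50}}

```text
time: 21.45
tool_pos: [0.5467, -0.0918, 0.0808]
tcp_rot: [-0.0, 0.955, 0.295, -0.0]
contact_force: [-3.3, 1.6, 4.5]
width: 0.712
```

```bash
python3 go.py .5465 -.0925 .08
```

```text
t 21.45 tcp [ 0.5467 -0.0918  0.0808] xaxis [ 0.8257  0.5641 -0.0003] z [-0.0006  0.0003 -1.    ] w 0.712 F [-3.3283  1.5593  4.5263] q [ 0.6697  0.6233 -0.7132  1.9016  0.5481  0.8218 -1.3083]
tool shift [-0.0005  0.0004  0.0008] dist 0.0010714383239515289
```

Request:
{"method": "carry_out", "body": {"steps": [[[255,0,0,-0.01,0,0,0],[255,0,0,-0.02,0,0,0],[255,0,0,-0.03,0,0,0],[255,0,0,-0.03,0,0,0],[255,0,0,-0.01,0,0,0]]]}}

```text
time: 21.95
tool_pos: [0.5485, -0.0927, 0.1831]
tcp_rot: [0.001, 0.956, 0.295, 0.002]
contact_force: [1.0, -1.0, -4.5]
width: 0.711
```

Request:
{"method": "carry_out", "body": {"steps": [[[255,0.01,-0.018,0,0,0,0],[255,0.018,-0.031,0,0,0,0],[255,0.018,-0.031,0,0,0,0],[255,0.018,-0.031,0,0,0,0],[255,0.018,-0.031,0,0,0,0]]]}}

```text
time: 22.45
tool_pos: [0.5337, 0.0717, 0.1794]
tcp_rot: [-0.0, 0.956, 0.295, -0.001]
contact_force: [0.2, -0.0, -4.5]
width: 0.711
```

Request:
{"method": "carry_out", "body": {"steps": [[[255,0.018,-0.031,0,0,0,0],[255,0.018,-0.031,0,0,0,0],[255,0.018,-0.031,0,0,0,0],[255,0.018,-0.031,0,0,0,0],[255,0.012,-0.02,0,0,0,0]]]}}

```text
time: 22.95
tool_pos: [0.5213, 0.2401, 0.1795]
tcp_rot: [-0.001, 0.955, 0.296, -0.001]
contact_force: [-0.5, 0.1, -5.2]
width: 0.714
```

Request:
{"method": "carry_out", "body": {"steps": [[[255,0.008,-0.012,0,0,0,0],[255,0,0,0,0,0,0],[255,0,0,0,0,0,0]]]}}

```text
time: 23.25
tool_pos: [0.5227, 0.2501, 0.1795]
tcp_rot: [0.001, 0.956, 0.295, -0.001]
contact_force: [0.8, -0.7, -5.2]
width: 0.711
```

```bash
python3 go.py .521 .2765 .0518
```

```text
t 23.25 tcp [0.5227 0.2501 0.1795] xaxis [ 0.8263  0.5632 -0.0018] z [-0.001  -0.0018 -1.    ] w 0.711 F [ 0.8442 -0.7006 -5.1868] q [ 0.1338  0.5466 -0.8337  1.7771  0.4667  1.0295 -1.8486]
tool shift [ 0.0137 -0.0229  0.1277] dist 0.13043163823400372
```

Request:
{"method": "carry_out", "body": {"steps": [[[255,0.013,-0.022,0.02,0,0,0],[255,0,0,0.03,0,0,0],[255,0,0,0.03,0,0,0],[255,0,0,0.02,0,0,0],[255,0,0,0.005,0,0,0]]]}}

```text
time: 23.75
tool_pos: [0.5202, 0.2731, 0.0723]
tcp_rot: [0.001, 0.956, 0.293, -0.003]
contact_force: [-0.6, -0.3, -4.7]
width: 0.709
```

Request:
{"method": "carry_out", "body": {"steps": [[[255,0,0,0,0,0,0],[255,0,0,0,0,0,0],[255,0,0,0,0,0,0],[255,0,0,0,0,0,0]]]}}

```text
time: 24.15
tool_pos: [0.5219, 0.2774, 0.0766]
tcp_rot: [-0.0, 0.956, 0.295, 0.001]
contact_force: [-0.4, 1.3, -4.4]
width: 0.709
```

```bash
python3 go.py .521 .2765 .0518
```

```text
t 24.15 tcp [0.5219 0.2774 0.0766] xaxis [0.8262 0.5634 0.0021] z [ 0.002   0.0007 -1.    ] w 0.709 F [-0.4209  1.3393 -4.4025] q [ 0.012   0.6927 -0.7367  1.8125  0.5967  0.87   -1.9815]
tool shift [-0.0013  0.0002  0.0248] dist 0.02481215058963932
```

Request:
{"method": "carry_out", "body": {"steps": [[[255,0,0,0.01,0,0,0],[255,0,0,0.008,0,0,0],[255,0,0,0.004,0,0,0],[255,0,0,0,0,0,0],[255,0,0,0,0,0,0]]]}}

```text
time: 24.65
tool_pos: [0.5209, 0.2772, 0.053]
tcp_rot: [-0.0, 0.955, 0.295, -0.0]
contact_force: [0.5, 0.4, -4.4]
width: 0.713
```

Request:
{"method": "carry_out", "body": {"steps": [[[255,0,0,0.001,0,0,0],[255,0,0,0,0,0,0],[255,0,0,0,0,0,0]]]}}

```text
time: 24.95
tool_pos: [0.5211, 0.2771, 0.0524]
tcp_rot: [0.0, 0.956, 0.295, 0.0]
contact_force: [0.5, -0.4, -4.6]
width: 0.708
```

```bash
python3 go.py .521 .2765 .0518
```

```text
t 24.95 tcp [0.5211 0.2771 0.0524] xaxis [0.826  0.5637 0.0001] z [ 0.0001  0.     -1.    ] w 0.708 F [ 0.4887 -0.424  -4.5771] q [-0.0059  0.7255 -0.7117  1.8207  0.6251  0.834  -2.0024]
tool shift [-0.0004  0.0004  0.0006] dist 0.0008385983976334768
```

Request:
{"method": "carry_out", "body": {"steps": [[[255,0,0,0.001,0,0,0],[255,0,0,0,0,0,0],[255,0,0,0,0,0,0]]]}}

```text
time: 25.25
tool_pos: [0.5212, 0.2772, 0.0519]
tcp_rot: [0.0, 0.956, 0.295, 0.0]
contact_force: [-1.8, -1.7, 2.7]
width: 0.715
```

```bash
python3 go.py .521 .2765 .0518
```

```text
t 25.25 tcp [0.5212 0.2772 0.0519] xaxis [0.826  0.5637 0.0004] z [ 0.0005 -0.     -1.    ] w 0.715 F [-1.7733 -1.6866  2.6746] q [-0.0067  0.7261 -0.711   1.8208  0.6261  0.833  -2.0033]
tool shift [-0.0006  0.0005  0.0001] dist 0.0007678922793479167
```

Request:
{"method": "carry_out", "body": {"steps": [[[50,0,0,0,0,0,0],[0,0,0,0,0,0,0],[0,0,0,0,0,0,0],[0,0,0,0,0,0,0],[0,0,0,-0.005,0,0,0]]]}}

```text
time: 25.75
tool_pos: [0.5207, 0.2769, 0.0559]
tcp_rot: [0.0, 0.955, 0.295, -0.001]
contact_force: [-0.4, -0.4, 0.0]
width: 1.002
```

Request:
{"method": "carry_out", "body": {"steps": [[[0,0,0,-0.015,0,0,0],[0,0,0,-0.025,0,0,0],[0,0,0,-0.035,0,0,0],[0,0,0,-0.035,0,0,0],[0,0,0,-0.02,0,0,0]]]}}

```text
time: 26.25
tool_pos: [0.522, 0.2784, 0.1906]
tcp_rot: [-0.0, 0.955, 0.295, 0.002]
contact_force: [0.9, 0.2, -0.7]
width: 1.001
```

```bash
python3 go.py .5926 -.0339 .2;python3 - <<'E'
from ov import *
a=snap("scene","a8")
draw("scene",a,(190,120,520,330),2,"a8c",[(*o["tam"],.135,.012)])
E
```

```text
t 26.25 tcp [0.522  0.2784 0.1906] xaxis [0.8256 0.5642 0.0046] z [ 0.0041  0.0021 -1.    ] w 1.001 F [ 0.8659  0.1663 -0.7078] q [ 0.0885  0.5516 -0.8402  1.743   0.4666  1.054  -1.8849]
tool shift [-0.1179  0.2977 -0.0098] dist 0.32032353948647935
```

View pics/a8c.png

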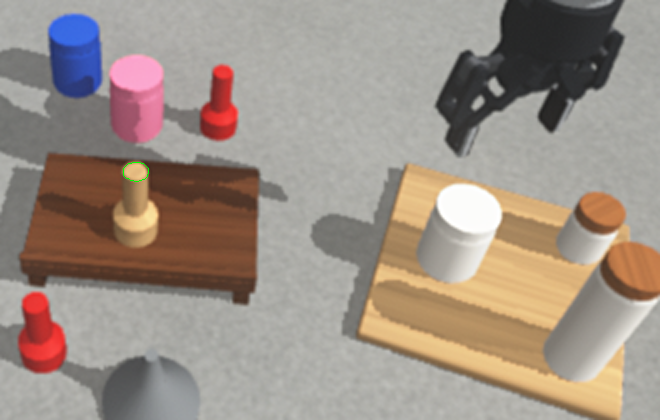

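Request:
{"method": "carry_out", "body": {"steps": [[[0,-0.008,0.02,0,0,0,0],[0,-0.014,0.036,0,0,0,0],[0,-0.014,0.036,0,0,0,0],[0,-0.014,0.036,0,0,0,0],[0,-0.014,0.036,0,0,0,0]]]}}

```text
time: 26.8
tool_pos: [0.561, 0.1043, 0.1875]
tcp_rot: [0.0, 0.955, 0.295, 0.001]
contact_force: [0.9, 0.3, -1.0]
width: 1.0
```

Request:
{"method": "carry_out", "body": {"steps": [[[0,-0.014,0.036,0,0,0,0],[0,-0.014,0.036,0,0,0,0],[0,-0.014,0.036,0,0,0,0],[0,-0.008,0.02,0,0,0,0],[0,0,0,0,0,0,0]]]}}

```text
time: 27.3
tool_pos: [0.5922, -0.0336, 0.1868]
tcp_rot: [0.001, 0.957, 0.292, 0.0]
contact_force: [0.5, -0.0, -0.8]
width: 1.002
```

Request:
{"method": "carry_out", "body": {"steps": [[[0,0,0,0,0,0,0],[0,0,0,0,0,0,0],[0,0,0,0,0,0,0]]]}}

```text
time: 27.6
tool_pos: [0.5913, -0.0263, 0.1867]
tcp_rot: [-0.0, 0.955, 0.296, 0.0]
contact_force: [0.1, 0.2, -0.2]
width: 1.002
```

```bash
python3 go.py .5926 -.0339 .115
```

```text
t 27.6 tcp [ 0.5913 -0.0263  0.1867] xaxis [0.8244 0.5661 0.0006] z [ 0.0003  0.0005 -1.    ] w 1.002 F [ 0.1061  0.1658 -0.178 ] q [ 0.6003  0.5484 -0.8077  1.7424  0.4499  1.0458 -1.3346]
tool shift [-0.0033  0.007   0.0717] dist 0.07215434299655692
```

Request:
{"method": "carry_out", "body": {"steps": [[[0,-0.003,0.007,0.0,0,0,0],[0,0,0,0.015,0,0,0],[0,0,0,0.02,0,0,0],[0,0,0,0.02,0,0,0],[0,0,0,0.013,0,0,0]]]}}

```text
time: 28.1
tool_pos: [0.5917, -0.036, 0.1158]
tcp_rot: [-0.0, 0.956, 0.295, -0.001]
contact_force: [-0.4, 0.5, 0.4]
width: 1.002
```

Request:
{"method": "carry_out", "body": {"steps": [[[0,0,0,0,0,0,0],[0,0,0,0,0,0,0],[0,0,0,0,0,0,0],[0,0,0,0,0,0,0]]]}}

```text
time: 28.5
tool_pos: [0.5938, -0.0357, 0.1193]
tcp_rot: [0.0, 0.956, 0.295, 0.001]
contact_force: [-0.1, 0.4, 1.1]
width: 1.002
```

```bash
python3 go.py .5926 -.0339 .115
python3 - <<'E'
from ov import *
a=snap("scene","a9")
draw("scene",a,(180,100,340,260),4,"a9c",[])
E
```

```text
t 28.5 tcp [ 0.5938 -0.0357  0.1193] xaxis [0.826  0.5637 0.0014] z [ 0.0018 -0.0002 -1.    ] w 1.002 F [-0.085   0.4002  1.1161] q [ 0.5703  0.6328 -0.7503  1.7832  0.5256  0.9345 -1.3773]
tool shift [ 0.0001 -0.0022  0.0043] dist 0.004822757788538554
```

View pics/a9c.png

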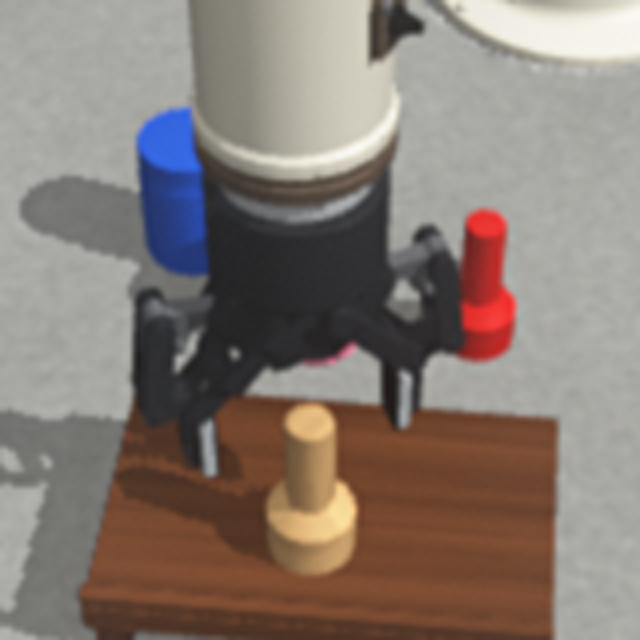

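Request:
{"method": "carry_out", "body": {"steps": [[[60,0,-0.002,0.003,0,0,0],[100,0,0,0,0,0,0],[120,0,0,0,0,0,0],[140,0,0,0,0,0,0],[160,0,0,0,0,0,0]]]}}

```text
time: 29.05
tool_pos: [0.5919, -0.0342, 0.1153]
tcp_rot: [0.0, 0.956, 0.295, 0.0]
contact_force: [0.0, -0.8, 0.4]
width: 0.371
```

Request:
{"method": "carry_out", "body": {"steps": [[[255,0,0,0,0,0,0],[255,0,0,0,0,0,0],[255,0,0,0,0,0,0],[255,0,0,0,0,0,0]]], "squeeze": 40}}

```text
time: 29.45
tool_pos: [0.5919, -0.0342, 0.1154]
tcp_rot: [0.0, 0.956, 0.295, 0.0]
contact_force: [-0.6, 0.1, -0.6]
width: 0.273
```

```bash
python3 go.py .5926 -.0339 .115
```

```text
t 29.45 tcp [ 0.5919 -0.0342  0.1154] xaxis [0.826  0.5637 0.0001] z [ 0.0002 -0.     -1.    ] w 0.273 F [-0.5538  0.0948 -0.575 ] q [ 0.5666  0.636  -0.7476  1.7888  0.5289  0.9281 -1.3831]
tool shift [0.0007 0.0002 0.0004] dist 0.0008251718301835716
```

Request:
{"method": "carry_out", "body": {"steps": [[[255,0,0,-0.01,0,0,0],[255,0,0,-0.02,0,0,0],[255,0,0,-0.03,0,0,0],[255,0,0,-0.025,0,0,0],[255,0,0,-0.01,0,0,0]]]}}

```text
time: 29.95
tool_pos: [0.5933, -0.0337, 0.2135]
tcp_rot: [0.001, 0.955, 0.295, 0.002]
contact_force: [0.6, 0.9, -1.1]
width: 0.267
```

Request:
{"method": "carry_out", "body": {"steps": [[[255,-0.015,0.011,0,0,0,0],[255,-0.028,0.021,0,0,0,0],[255,-0.028,0.021,0,0,0,0],[255,-0.028,0.021,0,0,0,0],[255,-0.028,0.021,0,0,0,0]]]}}

```text
time: 30.45
tool_pos: [0.5394, -0.1854, 0.2099]
tcp_rot: [-0.0, 0.955, 0.295, -0.0]
contact_force: [0.2, -0.9, 0.0]
width: 0.269
```

Request:
{"method": "carry_out", "body": {"steps": [[[255,-0.028,0.021,0,0,0,0],[255,-0.028,0.021,0,0,0,0],[255,-0.028,0.021,0,0,0,0],[255,-0.018,0.015,0,0,0,0],[255,-0.01,0.008,0,0,0,0]]]}}

```text
time: 30.95
tool_pos: [0.4947, -0.3212, 0.2096]
tcp_rot: [-0.0, 0.956, 0.293, -0.001]
contact_force: [-0.9, 0.2, -0.9]
width: 0.274
```

Request:
{"method": "carry_out", "body": {"steps": [[[255,0,0,0,0,0,0],[255,0,0,0,0,0,0],[255,0,0,0,0,0,0]]]}}

```text
time: 31.25
tool_pos: [0.4974, -0.316, 0.2104]
tcp_rot: [-0.0, 0.955, 0.296, 0.0]
contact_force: [-0.0, 0.2, -0.3]
width: 0.268
```

```bash
python3 go.py .491 -.336 .0764
python3 - <<'E'
from ov import *
a=snap("scene","a10");b=snap("top","b10")
draw("scene",a,(80,60,230,220),4,"a10c",[(.491,-.336,.065,.06),(.491,-.336,0,.06)])
draw("top",b,(360,130,500,270),4,"b10c",[(.491,-.336,.065,.06)])
E
```

```text
t 31.25 tcp [ 0.4974 -0.316   0.2104] xaxis [0.8242 0.5663 0.0009] z [ 0.0005  0.001  -1.    ] w 0.268 F [-0.0207  0.159  -0.3316] q [ 1.1122  0.5049 -0.7865  1.7285  0.3985  1.0757 -0.774 ]
tool shift [-0.0167  0.0129  0.134 ] dist 0.1356392187812078
```

View pics/a10c.png

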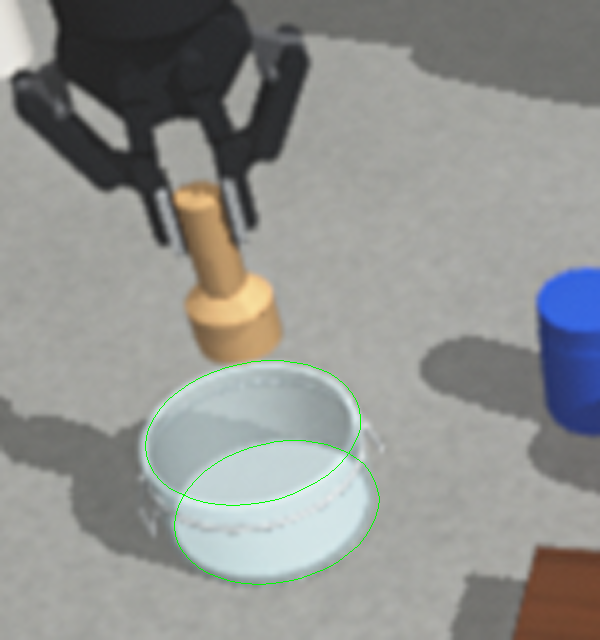

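View pics/b10c.png

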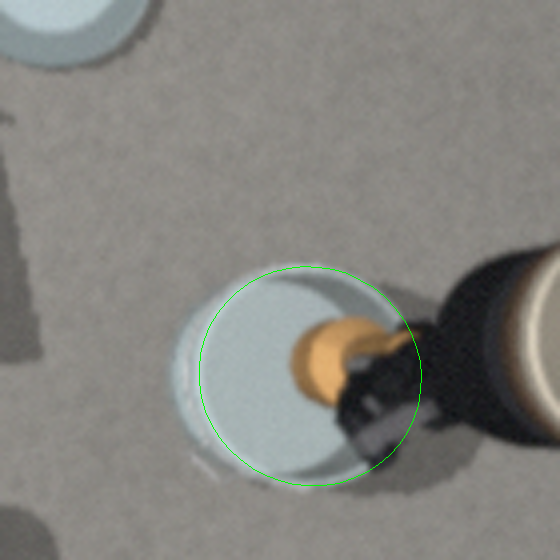

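Request:
{"method": "carry_out", "body": {"steps": [[[255,-0.01,0.008,0,0,0,0],[255,-0.006,0.005,0,0,0,0],[255,0,0,0.01,0,0,0],[255,0,0,0.02,0,0,0],[255,0,0,0.02,0,0,0]]]}}

```text
time: 31.85
tool_pos: [0.4904, -0.3386, 0.1593]
tcp_rot: [0.0, 0.956, 0.295, 0.0]
contact_force: [0.3, 0.6, -1.9]
width: 0.27
```

Request:
{"method": "carry_out", "body": {"steps": [[[255,0,0,0.02,0,0,0],[255,0,0,0.02,0,0,0],[255,0,0,0.01,0,0,0],[255,0,0,0,0,0,0],[255,0,0,0,0,0,0]]]}}

```text
time: 32.35
tool_pos: [0.4909, -0.3381, 0.1106]
tcp_rot: [-0.0, 0.955, 0.295, 0.0]
contact_force: [0.1, 0.1, -1.0]
width: 0.267
```

Request:
{"method": "carry_out", "body": {"steps": [[[255,0,0,0,0,0,0],[255,0,0,0,0,0,0]]]}}

```text
time: 32.55
tool_pos: [0.4912, -0.3385, 0.1113]
tcp_rot: [0.001, 0.956, 0.295, 0.001]
contact_force: [0.0, 0.8, -1.2]
width: 0.268
```

```bash
python3 go.py .491 -.336 .0764
```

```text
t 32.55 tcp [ 0.4912 -0.3385  0.1113] xaxis [0.8261 0.5636 0.0006] z [ 0.0015 -0.0011 -1.    ] w 0.268 F [ 0.0175  0.7553 -1.2059] q [ 1.0819  0.6326 -0.7057  1.7839  0.5065  0.9126 -0.8186]
tool shift [ 0.0012 -0.0023  0.0349] dist 0.03503859074624977
```

Request:
{"method": "carry_out", "body": {"steps": [[[255,0,0,0.01,0,0,0],[255,0,0,0.01,0,0,0],[255,0,0,0.008,0,0,0],[255,0,0,0.003,0,0,0],[255,0,0,0,0,0,0]]]}}

```text
time: 33.05
tool_pos: [0.49, -0.3377, 0.0783]
tcp_rot: [-0.001, 0.955, 0.295, -0.0]
contact_force: [-1.3, -0.4, -0.9]
width: 0.265
```

Request:
{"method": "carry_out", "body": {"steps": [[[255,0,0,0,0,0,0],[255,0,0,0,0,0,0],[255,0,0,0.001,0,0,0],[255,0,0,0,0,0,0]]]}}

```text
time: 33.45
tool_pos: [0.4906, -0.3382, 0.0785]
tcp_rot: [0.0, 0.956, 0.295, 0.0]
contact_force: [0.5, 0.1, -0.1]
width: 0.269
```

```bash
python3 go.py .491 -.336 .0764
python3 - <<'E'
from ov import *
a=snap("scene","a11")
draw("scene",a,(80,60,230,220),4,"a11c",[])
E
```

```text
t 33.45 tcp [ 0.4906 -0.3382  0.0785] xaxis [0.826  0.5636 0.0001] z [ 0.0003 -0.0003 -1.    ] w 0.269 F [ 0.5088  0.1239 -0.1027] q [ 1.0603  0.6758 -0.6761  1.7991  0.5427  0.8605 -0.8456]
tool shift [ 0.0016 -0.0017  0.0021] dist 0.0030913777027866385
```

View pics/a11c.png

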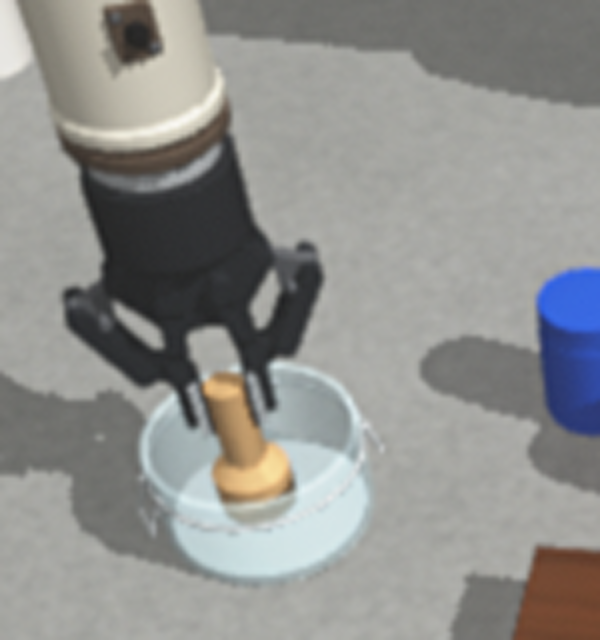

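Two millimetres to go. I'll lower in 1 mm steps until contact.

Request:
{"method": "carry_out", "body": {"steps": [[[255,0,0,0.001,0,0,0],[255,0,0,0,0,0,0],[255,0,0,0,0,0,0]]]}}

```text
time: 33.8
tool_pos: [0.4905, -0.3381, 0.0773]
tcp_rot: [-0.0, 0.956, 0.295, -0.0]
contact_force: [-0.7, 0.3, -0.7]
width: 0.269
```

Request:
{"method": "carry_out", "body": {"steps": [[[255,0,0,0.001,0,0,0],[255,0,0,0,0,0,0],[255,0,0,0,0,0,0]]]}}

```text
time: 34.1
tool_pos: [0.4907, -0.3382, 0.0764]
tcp_rot: [0.0, 0.956, 0.295, 0.0]
contact_force: [-0.2, -0.5, -0.9]
width: 0.265
```

Request:
{"method": "carry_out", "body": {"steps": [[[255,0,0,0.001,0,0,0],[255,0,0,0,0,0,0],[255,0,0,0,0,0,0]]]}}

```text
time: 34.4
tool_pos: [0.4909, -0.3381, 0.0763]
tcp_rot: [0.0, 0.955, 0.295, 0.0]
contact_force: [-1.8, 1.5, 6.6]
width: 0.269
```

Request:
{"method": "carry_out", "body": {"steps": [[[160,0,0,0,0,0,0],[130,0,0,0,0,0,0],[130,0,0,0,0,0,0],[130,0,0,0,0,0,0],[130,0,0,-0.005,0,0,0]]]}}

```text
time: 34.9
tool_pos: [0.49, -0.3378, 0.0797]
tcp_rot: [-0.001, 0.956, 0.295, -0.0]
contact_force: [-0.0, -0.1, 0.3]
width: 0.489
```

Request:
{"method": "carry_out", "body": {"steps": [[[130,0,0,-0.015,0,0,0],[130,0,0,-0.025,0,0,0],[130,0,0,-0.035,0,0,0],[130,0,0,-0.035,0,0,0],[0,0,0,-0.02,0,0,0]]]}}

```text
time: 35.4
tool_pos: [0.4922, -0.3384, 0.2147]
tcp_rot: [0.002, 0.955, 0.295, 0.001]
contact_force: [0.1, -1.3, -0.1]
width: 0.643
```

```bash
python3 go.py .5212 .2772 .2
python3 - <<'E'
from ov import *
a=snap("scene","a12")
draw("scene",a,(80,60,230,220),4,"a12c",[(.4909,-.3381,.096,.012),(.4909,-.3381,.006,.022)])
E
```

```text
t 35.4 tcp [ 0.4922 -0.3384  0.2147] xaxis [0.8257 0.5641 0.0017] z [ 0.0039 -0.0027 -1.    ] w 0.643 F [ 0.116  -1.2596 -0.0744] q [ 1.141   0.5102 -0.7828  1.7087  0.401   1.0851 -0.7391]
tool shift [ 0.3712 -0.492   0.0132] dist 0.6164818719339863
```

View pics/a12c.png

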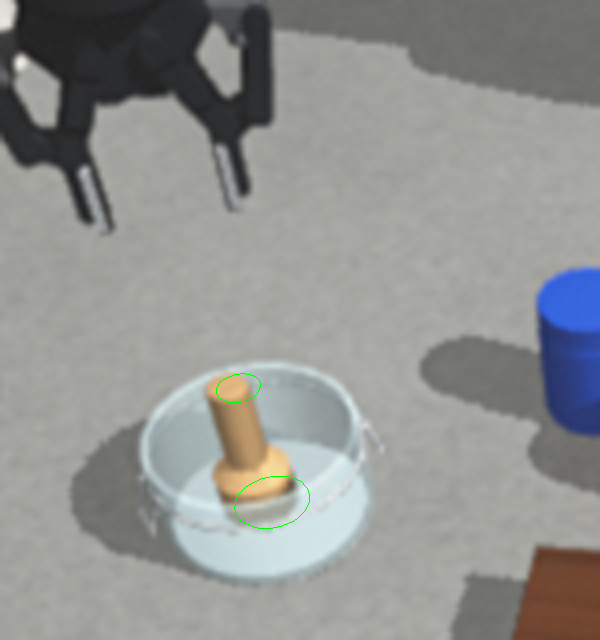

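Request:
{"method": "carry_out", "body": {"steps": [[[0,0.015,-0.02,0,0,0,0],[0,0.027,-0.036,0,0,0,0],[0,0.027,-0.036,0,0,0,0],[0,0.027,-0.036,0,0,0,0],[0,0.027,-0.036,0,0,0,0]]]}}

```text
time: 35.95
tool_pos: [0.4998, -0.1316, 0.2114]
tcp_rot: [0.001, 0.956, 0.295, 0.0]
contact_force: [1.4, 0.6, 0.5]
width: 1.0
```

Request:
{"method": "carry_out", "body": {"steps": [[[0,0.027,-0.036,0,0,0,0],[0,0.027,-0.036,0,0,0,0],[0,0.027,-0.036,0,0,0,0],[0,0.027,-0.036,0,0,0,0],[0,0.027,-0.036,0,0,0,0]]]}}

```text
time: 36.45
tool_pos: [0.5098, 0.0932, 0.2115]
tcp_rot: [0.001, 0.956, 0.295, 0.001]
contact_force: [1.3, 0.1, -0.6]
width: 0.994
```

Request:
{"method": "carry_out", "body": {"steps": [[[0,0.027,-0.036,0,0,0,0],[0,0.027,-0.036,0,0,0,0],[0,0.025,-0.033,0,0,0,0],[0,0.016,-0.02,0,0,0,0],[0,0,0,0,0,0,0]]]}}

```text
time: 36.95
tool_pos: [0.5166, 0.254, 0.2119]
tcp_rot: [-0.002, 0.954, 0.298, 0.001]
contact_force: [0.4, 0.2, -0.3]
width: 1.0
```

Request:
{"method": "carry_out", "body": {"steps": [[[0,0,0,0,0,0,0],[0,0,0,0,0,0,0],[0,0,0,0,0,0,0]]]}}

```text
time: 37.25
tool_pos: [0.5183, 0.2463, 0.2104]
tcp_rot: [0.001, 0.956, 0.294, -0.0]
contact_force: [0.2, -0.3, -0.7]
width: 0.998
```

```bash
python3 go.py .5212 .2772 .0519
```

```text
t 37.25 tcp [0.5183 0.2463 0.2104] xaxis [ 0.8274  0.5615 -0.0005] z [ 0.0002 -0.0011 -1.    ] w 0.998 F [ 0.1669 -0.2901 -0.6992] q [ 0.1815  0.5112 -0.8888  1.7648  0.446   1.0814 -1.8355]
tool shift [ 0.0198 -0.0241  0.1584] dist 0.1614822677500843
```

Request:
{"method": "carry_out", "body": {"steps": [[[0,0.012,-0.014,0,0,0,0],[0,0.008,-0.01,0.01,0,0,0],[0,0,0,0.02,0,0,0],[0,0,0,0.015,0,0,0],[0,0,0,0.005,0,0,0]]]}}

```text
time: 37.75
tool_pos: [0.5202, 0.2772, 0.1584]
tcp_rot: [0.001, 0.956, 0.294, -0.002]
contact_force: [0.5, 0.0, -1.3]
width: 0.997
```

Request:
{"method": "carry_out", "body": {"steps": [[[0,0,0,0,0,0,0],[0,0,0,0,0,0,0],[0,0,0,0,0,0,0]]]}}

```text
time: 38.05
tool_pos: [0.5213, 0.2794, 0.1612]
tcp_rot: [-0.0, 0.956, 0.295, 0.001]
contact_force: [-0.2, -0.9, 0.0]
width: 1.003
```

```bash
python3 go.py .5212 .2772 .0519
```

```text
t 38.05 tcp [0.5213 0.2794 0.1612] xaxis [0.8262 0.5633 0.0014] z [ 0.0013  0.0005 -1.    ] w 1.003 F [-0.1558 -0.8945  0.0359] q [ 0.0835  0.5968 -0.8415  1.7633  0.5161  1.0159 -1.9255]
tool shift [-0.0015  0.0017  0.1093] dist 0.10931352825845957
```

Request:
{"method": "carry_out", "body": {"steps": [[[0,-0.001,0.001,0.012,0,0,0],[0,0,0,0.015,0,0,0],[0,0,0,0.015,0,0,0],[0,0,0,0.015,0,0,0],[0,0,0,0.015,0,0,0]]]}}

```text
time: 38.55
tool_pos: [0.52, 0.2777, 0.0864]
tcp_rot: [0.0, 0.955, 0.295, -0.001]
contact_force: [-0.2, -0.1, 0.0]
width: 1.003
```

Request:
{"method": "carry_out", "body": {"steps": [[[0,0,0,0.015,0,0,0],[0,0,0,0.013,0,0,0],[0,0,0,0.008,0,0,0],[0,0,0,0,0,0,0],[0,0,0,0,0,0,0]]]}}

```text
time: 39.05
tool_pos: [0.5206, 0.2783, 0.0525]
tcp_rot: [-0.0, 0.955, 0.295, 0.0]
contact_force: [-0.4, -0.2, 0.6]
width: 0.999
```

Request:
{"method": "carry_out", "body": {"steps": [[[0,0,0,0,0,0,0],[0,0,0,0,0,0,0]]]}}

```text
time: 39.25
tool_pos: [0.5211, 0.2782, 0.0531]
tcp_rot: [-0.0, 0.956, 0.295, 0.001]
contact_force: [-0.4, 0.4, 0.0]
width: 0.998
```

```bash
python3 go.py .5212 .2772 .0519
```

```text
t 39.25 tcp [0.5211 0.2782 0.0531] xaxis [0.8261 0.5636 0.0014] z [ 0.0013  0.0006 -1.    ] w 0.998 F [-0.4419  0.3704  0.044 ] q [ 0.0086  0.7335 -0.7357  1.82    0.646   0.8432 -2.0195]
tool shift [-0.0005  0.0009  0.0012] dist 0.0015873529349863295
```

Request:
{"method": "carry_out", "body": {"steps": [[[0,0,0.001,0.001,0,0,0],[0,0,0,0,0,0,0],[50,0,0,0,0,0,0],[80,0,0,0,0,0,0],[255,0,0,0,0,0,0]]], "squeeze": 50}}

```text
time: 39.75
tool_pos: [0.5211, 0.2771, 0.0519]
tcp_rot: [0.0, 0.956, 0.295, 0.0]
contact_force: [-2.1, -0.6, 4.7]
width: 0.714
```

Request:
{"method": "carry_out", "body": {"steps": [[[255,0,0,0,0,0,0],[255,0,0,0,0,0,0],[255,0,0,0,0,0,0]]]}}

```text
time: 40.05
tool_pos: [0.5211, 0.2771, 0.0519]
tcp_rot: [0.0, 0.956, 0.295, 0.0]
contact_force: [-0.5, -1.2, 4.8]
width: 0.71
```

```bash
python3 go.py .5212 .2772 .0519
```

```text
t 40.05 tcp [0.5211 0.2771 0.0519] xaxis [0.826  0.5637 0.0001] z [ 0.0003 -0.0004 -1.    ] w 0.71 F [-0.4824 -1.1627  4.7568] q [ 0.0093  0.7352 -0.7345  1.8204  0.647   0.8427 -2.0187]
tool shift [ 0.0001 -0.     -0.    ] dist 0.00013041777663878534
```

Request:
{"method": "carry_out", "body": {"steps": [[[255,0,0,-0.01,0,0,0],[255,0,0,-0.025,0,0,0],[255,0,0,-0.035,0,0,0],[255,0,0,-0.035,0,0,0],[255,0,0,-0.015,0,0,0]]]}}

```text
time: 40.55
tool_pos: [0.522, 0.2782, 0.1744]
tcp_rot: [-0.0, 0.955, 0.295, 0.002]
contact_force: [0.7, -0.1, -3.4]
width: 0.713
```

Request:
{"method": "carry_out", "body": {"steps": [[[255,-0.01,0.018,0,0,0,0],[255,-0.018,0.031,0,0,0,0],[255,-0.018,0.031,0,0,0,0],[255,-0.018,0.031,0,0,0,0],[255,-0.018,0.031,0,0,0,0]]]}}

```text
time: 41.05
tool_pos: [0.5325, 0.1118, 0.1703]
tcp_rot: [-0.0, 0.955, 0.295, -0.001]
contact_force: [0.5, -0.3, -5.8]
width: 0.718
```

Request:
{"method": "carry_out", "body": {"steps": [[[255,-0.018,0.031,0,0,0,0],[255,-0.018,0.031,0,0,0,0],[255,-0.018,0.031,0,0,0,0],[255,-0.018,0.031,0,0,0,0],[255,-0.018,0.028,0,0,0,0]]]}}

```text
time: 41.55
tool_pos: [0.5439, -0.0648, 0.1704]
tcp_rot: [-0.0, 0.956, 0.295, -0.001]
contact_force: [0.7, 0.6, -4.9]
width: 0.711
```

Request:
{"method": "carry_out", "body": {"steps": [[[255,-0.008,0.012,0,0,0,0],[255,0,0,0,0,0,0],[255,0,0,0,0,0,0],[255,0,0,0,0,0,0]]]}}

```text
time: 41.95
tool_pos: [0.5447, -0.0749, 0.1712]
tcp_rot: [-0.001, 0.955, 0.296, 0.0]
contact_force: [0.4, 0.2, -4.6]
width: 0.714
```

```bash
python3 go.py .5467 -.0918 .0808
```

```text
t 41.95 tcp [ 0.5447 -0.0749  0.1712] xaxis [0.8245 0.5659 0.0005] z [-0.0002  0.0012 -1.    ] w 0.714 F [ 0.364   0.2135 -4.6108] q [ 0.7512  0.5092 -0.8507  1.8576  0.4549  0.9819 -1.2665]
tool shift [-0.0079  0.0152  0.0904] dist 0.09199655069052574
```

Request:
{"method": "carry_out", "body": {"steps": [[[255,-0.005,0.009,0,0,0,0],[255,-0.003,0.006,0.01,0,0,0],[255,0,0,0.02,0,0,0],[255,0,0,0.02,0,0,0],[255,0,0,0.015,0,0,0]]]}}

```text
time: 42.45
tool_pos: [0.546, -0.0947, 0.1044]
tcp_rot: [-0.0, 0.956, 0.295, -0.001]
contact_force: [-0.0, 0.1, -3.9]
width: 0.718
```

Request:
{"method": "carry_out", "body": {"steps": [[[255,0,0,0.005,0,0,0],[255,0,0,0,0,0,0],[255,0,0,0,0,0,0],[255,0,0,0,0,0,0],[255,0,0,0,0,0,0]]]}}

```text
time: 42.95
tool_pos: [0.5474, -0.0941, 0.1022]
tcp_rot: [0.0, 0.956, 0.295, 0.001]
contact_force: [1.0, 0.2, -4.2]
width: 0.713
```

```bash
python3 go.py .5467 -.0918 .0808
```

```text
t 42.95 tcp [ 0.5474 -0.0941  0.1022] xaxis [0.826  0.5637 0.001 ] z [ 0.0016 -0.0005 -1.    ] w 0.713 F [ 1.018   0.1681 -4.1834] q [ 0.7183  0.6075 -0.7745  1.8904  0.5511  0.8681 -1.3079]
tool shift [ 0.0007 -0.0023  0.0214] dist 0.021485826480644617
```

Request:
{"method": "carry_out", "body": {"steps": [[[255,0,-0.002,0.008,0,0,0],[255,0,0,0.007,0,0,0],[255,0,0,0.003,0,0,0],[255,0,0,0,0,0,0],[255,0,0,0,0,0,0]]]}}

```text
time: 43.45
tool_pos: [0.5456, -0.0922, 0.0831]
tcp_rot: [-0.0, 0.955, 0.295, -0.0]
contact_force: [0.3, -1.4, -4.6]
width: 0.713
```

Request:
{"method": "carry_out", "body": {"steps": [[[255,0,0,0,0,0,0],[255,0,0,0.001,0,0,0],[255,0,0,0,0,0,0],[255,0,0,0,0,0,0]]]}}

```text
time: 43.85
tool_pos: [0.5456, -0.0924, 0.0824]
tcp_rot: [0.0, 0.956, 0.295, 0.0]
contact_force: [-0.4, -0.7, -4.7]
width: 0.716
```

```bash
python3 go.py .5467 -.0918 .0808
```

```text
t 43.85 tcp [ 0.5456 -0.0924  0.0824] xaxis [0.826  0.5636 0.0001] z [ 0.0001 -0.0001 -1.    ] w 0.716 F [-0.4418 -0.6937 -4.7064] q [ 0.6998  0.6331 -0.7529  1.9032  0.5774  0.8349 -1.3314]
tool shift [0.0012 0.0001 0.0016] dist 0.0020037460746322854
```

Request:
{"method": "carry_out", "body": {"steps": [[[255,0.001,0,0.001,0,0,0],[255,0,0,0,0,0,0],[255,0,0,0,0,0,0]]]}}

```text
time: 44.15
tool_pos: [0.5465, -0.0917, 0.0813]
tcp_rot: [-0.0, 0.955, 0.295, 0.0]
contact_force: [-0.2, -0.5, -4.4]
width: 0.717
```

Request:
{"method": "carry_out", "body": {"steps": [[[255,0,0,0.001,0,0,0],[255,0,0,0,0,0,0],[255,0,0,0,0,0,0]]]}}

```text
time: 44.45
tool_pos: [0.5466, -0.0917, 0.0809]
tcp_rot: [0.0, 0.956, 0.295, 0.0]
contact_force: [-3.4, -0.2, 4.4]
width: 0.711
```

Request:
{"method": "carry_out", "body": {"steps": [[[50,0,0,0,0,0,0],[0,0,0,0,0,0,0],[0,0,0,0,0,0,0],[0,0,0,0,0,0,0],[0,0,0,-0.005,0,0,0]]]}}

```text
time: 44.95
tool_pos: [0.546, -0.0917, 0.0849]
tcp_rot: [-0.0, 0.955, 0.295, -0.0]
contact_force: [-0.8, -0.5, 0.3]
width: 1.0
```

Request:
{"method": "carry_out", "body": {"steps": [[[0,0,0,-0.015,0,0,0],[0,0,0,-0.025,0,0,0],[0,0,0,-0.035,0,0,0],[0,0,0,-0.025,0,0,0],[0,0,0,-0.005,0,0,0]]]}}

```text
time: 45.45
tool_pos: [0.5488, -0.0916, 0.1947]
tcp_rot: [0.002, 0.955, 0.295, 0.003]
contact_force: [-0.7, -0.3, -0.1]
width: 1.0
```

```bash
python3 go.py .4712 .4092 .18
python3 - <<'E'
from ov import *
a=snap("scene","a13")
draw("scene",a,(180,100,340,260),4,"a13c",[(*o["wide"],.129,.031),(*o["wide"],.045,.031)])
E
```

```text
t 45.45 tcp [ 0.5488 -0.0916  0.1947] xaxis [0.8258 0.5639 0.0044] z [ 0.0064 -0.0016 -1.    ] w 1.0 F [-0.6697 -0.2542 -0.1127] q [ 0.7902  0.4862 -0.8662  1.8277  0.4327  1.0212 -1.2207]
tool shift [ 0.2182 -0.4574  0.0135] dist 0.5069547103283002
```

View pics/a13c.png

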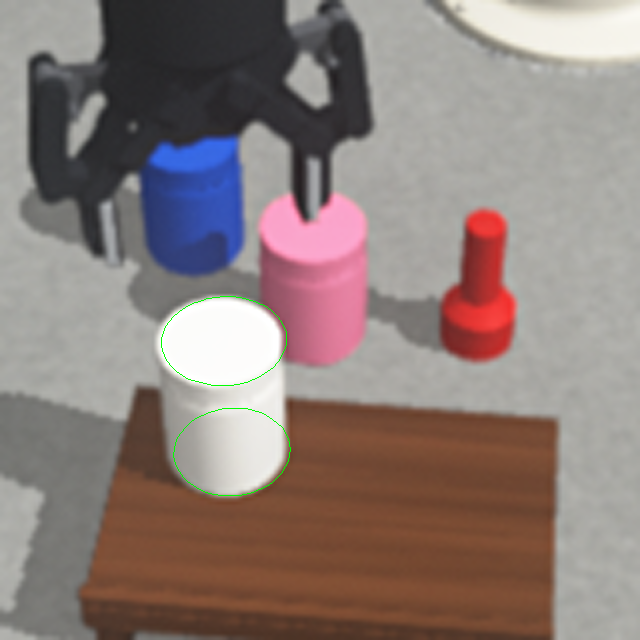

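Request:
{"method": "carry_out", "body": {"steps": [[[0,0.01,-0.02,0,0,0,0],[0,0.016,-0.034,0,0,0,0],[0,0.016,-0.034,0,0,0,0],[0,0.016,-0.034,0,0,0,0],[0,0.016,-0.034,0,0,0,0]]]}}

```text
time: 46.0
tool_pos: [0.5186, 0.0798, 0.1898]
tcp_rot: [-0.0, 0.956, 0.295, -0.001]
contact_force: [0.8, 0.4, -0.2]
width: 0.998
```

Request:
{"method": "carry_out", "body": {"steps": [[[0,0.016,-0.034,0,0,0,0],[0,0.016,-0.034,0,0,0,0],[0,0.016,-0.034,0,0,0,0],[0,0.016,-0.034,0,0,0,0],[0,0.016,-0.034,0,0,0,0]]]}}

```text
time: 46.5
tool_pos: [0.489, 0.2652, 0.1896]
tcp_rot: [0.0, 0.956, 0.295, -0.001]
contact_force: [0.0, 0.0, 0.2]
width: 1.002
```

Request:
{"method": "carry_out", "body": {"steps": [[[0,0.016,-0.034,0,0,0,0],[0,0.016,-0.034,0,0,0,0],[0,0.012,-0.024,0,0,0,0],[0,0.007,-0.013,0,0,0,0],[0,0,0,0,0,0,0]]]}}

```text
time: 47.0
tool_pos: [0.4708, 0.3823, 0.1898]
tcp_rot: [-0.001, 0.955, 0.297, -0.001]
contact_force: [0.3, -0.1, 0.3]
width: 0.999
```

Request:
{"method": "carry_out", "body": {"steps": [[[0,0,0,0,0,0,0],[0,0,0,0,0,0,0],[0,0,0,0,0,0,0]]]}}

```text
time: 47.3
tool_pos: [0.4735, 0.3781, 0.1901]
tcp_rot: [0.001, 0.956, 0.294, -0.0]
contact_force: [-0.3, 0.0, -0.7]
width: 1.0
```

```bash
python3 go.py .4712 .4092 .0426
```

```text
t 47.3 tcp [0.4735 0.3781 0.1901] xaxis [ 0.8272  0.5619 -0.0006] z [ 0.     -0.0011 -1.    ] w 1.0 F [-0.2599  0.0041 -0.6742] q [-0.0891  0.5949 -0.8721  1.7017  0.5068  1.0877 -2.0943]
tool shift [ 0.0157 -0.0272  0.1474] dist 0.15073284456575908
```

Request:
{"method": "carry_out", "body": {"steps": [[[0,0.01,-0.017,0,0,0,0],[0,0.006,-0.01,0.01,0,0,0],[0,0,0,0.02,0,0,0],[0,0,0,0.02,0,0,0],[0,0,0,0.01,0,0,0]]]}}

```text
time: 47.8
tool_pos: [0.4701, 0.4098, 0.1278]
tcp_rot: [0.001, 0.956, 0.295, -0.001]
contact_force: [0.7, -0.9, -0.4]
width: 1.0
```

Request:
{"method": "carry_out", "body": {"steps": [[[0,0,0,0,0,0,0],[0,0,0,0,0,0,0],[0,0,0,0,0,0,0]]]}}

```text
time: 48.1
tool_pos: [0.4713, 0.4116, 0.1313]
tcp_rot: [-0.0, 0.956, 0.295, 0.001]
contact_force: [0.3, 0.4, -0.1]
width: 0.999
```

```bash
python3 go.py .4712 .4092 .0426
```

```text
t 48.1 tcp [0.4713 0.4116 0.1313] xaxis [0.8261 0.5635 0.0016] z [ 0.0012  0.0012 -1.    ] w 0.999 F [ 0.3097  0.3772 -0.093 ] q [-0.1849  0.6907 -0.8172  1.6944  0.5795  1.0135 -2.1771]
tool shift [-0.0016  0.002   0.0887] dist 0.08877819747798024
```

Request:
{"method": "carry_out", "body": {"steps": [[[0,-0.001,0.002,0.012,0,0,0],[0,0,0,0.018,0,0,0],[0,0,0,0.018,0,0,0],[0,0,0,0.018,0,0,0],[0,0,0,0.012,0,0,0]]]}}

```text
time: 48.6
tool_pos: [0.4701, 0.4079, 0.0494]
tcp_rot: [0.001, 0.955, 0.295, -0.001]
contact_force: [0.4, -0.4, -0.7]
width: 0.998
```

Request:
{"method": "carry_out", "body": {"steps": [[[0,0,0,0.008,0,0,0],[0,0,0,0,0,0,0],[0,0,0,0,0,0,0],[0,0,0,0,0,0,0],[0,0,0,0,0,0,0]]]}}

```text
time: 49.1
tool_pos: [0.4716, 0.4093, 0.0452]
tcp_rot: [-0.0, 0.956, 0.295, 0.001]
contact_force: [0.2, -0.1, -0.1]
width: 0.995
```

```bash
python3 go.py .4712 .4092 .0426
```

```text
t 49.1 tcp [0.4716 0.4093 0.0452] xaxis [0.826  0.5637 0.0015] z [ 0.0012  0.0009 -1.    ] w 0.995 F [ 0.152  -0.0926 -0.1444] q [-0.233   0.7953 -0.7389  1.7335  0.6725  0.8825 -2.2403]
tool shift [-0.0004 -0.0001  0.0026] dist 0.0026127960762658397
```

Request:
{"method": "carry_out", "body": {"steps": [[[0,0,0,0.002,0,0,0],[0,0,0,0,0,0,0],[60,0,0,0,0,0,0],[120,0,0,0,0,0,0],[255,0,0,0,0,0,0]]], "squeeze": 40}}

```text
time: 49.6
tool_pos: [0.4711, 0.409, 0.0425]
tcp_rot: [-0.0, 0.956, 0.295, 0.0]
contact_force: [-2.5, -5.2, 18.0]
width: 0.524
```

Request:
{"method": "carry_out", "body": {"steps": [[[255,0,0,0,0,0,0],[255,0,0,0,0,0,0],[255,0,0,0,0,0,0]]]}}

```text
time: 49.9
tool_pos: [0.4712, 0.4091, 0.0426]
tcp_rot: [-0.0, 0.956, 0.295, 0.0]
contact_force: [-0.4, -0.7, 3.1]
width: 0.524
```

```bash
python3 go.py .4712 .4092 .0426
```

```text
t 49.9 tcp [0.4712 0.4091 0.0426] xaxis [0.826  0.5637 0.0005] z [ 0.0004  0.0004 -1.    ] w 0.524 F [-0.3867 -0.6632  3.1041] q [-0.2345  0.7987 -0.7366  1.7343  0.6747  0.8795 -2.2419]
tool shift [ 0.     -0.0001 -0.    ] dist 7.303486955279135e-05
```

Request:
{"method": "carry_out", "body": {"steps": [[[255,0,0,-0.01,0,0,0],[255,0,0,-0.03,0,0,0],[255,0,0,-0.045,0,0,0],[255,0,0,-0.045,0,0,0],[255,0,0,-0.03,0,0,0]]]}}

```text
time: 50.4
tool_pos: [0.4713, 0.4097, 0.2058]
tcp_rot: [-0.001, 0.955, 0.295, 0.001]
contact_force: [-0.0, 1.6, -1.4]
width: 0.524
```

Request:
{"method": "carry_out", "body": {"steps": [[[255,-0.01,0.02,0,0,0,0],[255,-0.016,0.033,0,0,0,0],[255,-0.016,0.033,0,0,0,0],[255,-0.016,0.033,0,0,0,0],[255,-0.016,0.033,0,0,0,0]]]}}

```text
time: 50.9
tool_pos: [0.4953, 0.2398, 0.2024]
tcp_rot: [0.0, 0.955, 0.295, -0.0]
contact_force: [0.2, -0.1, -1.4]
width: 0.524
```

Request:
{"method": "carry_out", "body": {"steps": [[[255,-0.016,0.033,0,0,0,0],[255,-0.016,0.033,0,0,0,0],[255,-0.016,0.033,0,0,0,0],[255,-0.016,0.033,0,0,0,0],[255,-0.016,0.033,0,0,0,0]]]}}

```text
time: 51.4
tool_pos: [0.5221, 0.0585, 0.2025]
tcp_rot: [0.0, 0.955, 0.295, -0.0]
contact_force: [0.9, 0.4, -1.4]
width: 0.522
```

Request:
{"method": "carry_out", "body": {"steps": [[[255,-0.016,0.033,0,0,0,0],[255,-0.016,0.033,0,0,0,0],[255,-0.012,0.025,0,0,0,0],[255,-0.006,0.012,0,0,0,0],[255,0,0,0,0,0,0]]]}}

```text
time: 51.9
tool_pos: [0.5391, -0.0551, 0.2021]
tcp_rot: [0.0, 0.956, 0.293, -0.0]
contact_force: [-0.8, 0.9, -1.5]
width: 0.522
```

Request:
{"method": "carry_out", "body": {"steps": [[[255,0,0,0,0,0,0],[255,0,0,0,0,0,0],[255,0,0,0,0,0,0]]]}}

```text
time: 52.2
tool_pos: [0.5392, -0.051, 0.2025]
tcp_rot: [-0.0, 0.955, 0.296, 0.0]
contact_force: [-0.0, 0.5, -1.9]
width: 0.522
```

```bash
python3 go.py .5465 -.0923 .1555
```

```text
t 52.2 tcp [ 0.5392 -0.051   0.2025] xaxis [0.8242 0.5663 0.0004] z [ 0.0002  0.0005 -1.    ] w 0.522 F [-0.0036  0.4763 -1.8924] q [ 0.7471  0.4575 -0.8888  1.8504  0.4111  1.0292 -1.2779]
tool shift [-0.0175  0.0382  0.047 ] dist 0.06302184037635761
```

Request:
{"method": "carry_out", "body": {"steps": [[[255,-0.008,0.016,0,0,0,0],[255,-0.007,0.015,0,0,0,0],[255,-0.002,0.006,0.005,0,0,0],[255,0,0,0.01,0,0,0],[255,0,0,0.01,0,0,0]]]}}

```text
time: 52.7
tool_pos: [0.5459, -0.0927, 0.1763]
tcp_rot: [-0.0, 0.956, 0.295, -0.0]
contact_force: [-0.0, 1.0, -2.8]
width: 0.526
```

Request:
{"method": "carry_out", "body": {"steps": [[[255,0,0,0.005,0,0,0],[255,0,0,0,0,0,0],[255,0,0,0,0,0,0],[255,0,0,0,0,0,0],[255,0,0,0,0,0,0]]]}}

```text
time: 53.2
tool_pos: [0.5465, -0.0931, 0.1727]
tcp_rot: [0.0, 0.955, 0.295, 0.0]
contact_force: [-0.4, 0.0, -2.3]
width: 0.52
```

```bash
python3 go.py .5465 -.0923 .1555
```

```text
t 53.2 tcp [ 0.5465 -0.0931  0.1727] xaxis [0.8259 0.5638 0.0005] z [ 0.0008 -0.0002 -1.    ] w 0.52 F [-0.382   0.0388 -2.3409] q [ 0.7776  0.5136 -0.848   1.8464  0.4573  0.9881 -1.2373]
tool shift [ 0.0004 -0.0006  0.0172] dist 0.017256850240033626
```

Request:
{"method": "carry_out", "body": {"steps": [[[255,0,0,0.006,0,0,0],[255,0,0,0.006,0,0,0],[255,0,0,0.002,0,0,0],[255,0,0,0,0,0,0],[255,0,0,0,0,0,0]]]}}

```text
time: 53.7
tool_pos: [0.5462, -0.0931, 0.1582]
tcp_rot: [-0.0, 0.956, 0.295, -0.0]
contact_force: [-1.0, -0.2, -2.2]
width: 0.525
```

Request:
{"method": "carry_out", "body": {"steps": [[[255,0,0,0.001,0,0,0],[255,0,0,0,0,0,0],[255,0,0,0,0,0,0]]]}}

```text
time: 54.0
tool_pos: [0.5462, -0.0932, 0.1574]
tcp_rot: [0.0, 0.956, 0.295, 0.0]
contact_force: [0.4, 0.2, -1.0]
width: 0.525
```

```bash
python3 go.py .5465 -.0923 .1555
```

```text
t 54.0 tcp [ 0.5462 -0.0932  0.1574] xaxis [0.826  0.5636 0.0001] z [ 0.0002 -0.0001 -1.    ] w 0.525 F [ 0.356   0.2381 -1.0194] q [ 0.7659  0.5331 -0.8339  1.8581  0.4767  0.9622 -1.2524]
tool shift [ 0.0007 -0.0006  0.0019] dist 0.0021481043025805293
```

Request:
{"method": "carry_out", "body": {"steps": [[[255,0,0,0.001,0,0,0],[255,0,0,0,0,0,0],[255,0,0,0,0,0,0]]]}}

```text
time: 54.3
tool_pos: [0.5462, -0.0932, 0.1563]
tcp_rot: [0.0, 0.956, 0.295, -0.0]
contact_force: [-0.2, -1.0, -1.5]
width: 0.526
```

Request:
{"method": "carry_out", "body": {"steps": [[[255,0,0,0.001,0,0,0],[255,0,0,0,0,0,0],[255,0,0,0,0,0,0]]]}}

```text
time: 54.6
tool_pos: [0.5464, -0.0932, 0.1556]
tcp_rot: [0.0, 0.956, 0.295, 0.0]
contact_force: [-0.7, -0.4, 1.0]
width: 0.519
```

Request:
{"method": "carry_out", "body": {"steps": [[[90,0,0,0,0,0,0],[0,0,0,0,0,0,0],[0,0,0,0,0,0,0],[0,0,0,0,0,0,0],[0,0,0,0,0,0,0]]]}}

```text
time: 55.1
tool_pos: [0.5462, -0.0932, 0.1553]
tcp_rot: [-0.0, 0.956, 0.295, 0.0]
contact_force: [1.0, -0.3, -0.1]
width: 0.995
```

Request:
{"method": "carry_out", "body": {"steps": [[[0,0,0,-0.015,0,0,0],[0,0,0,-0.02,0,0,0],[0,0,0,-0.025,0,0,0],[0,0,0,-0.02,0,0,0],[0,0,0,-0.005,0,0,0]]]}}

```text
time: 55.6
tool_pos: [0.5479, -0.0929, 0.2436]
tcp_rot: [0.001, 0.955, 0.295, 0.002]
contact_force: [-0.1, -0.0, -1.5]
width: 1.002
```

```bash
python3 go.py .6064 .3936 .23
python3 - <<'E'
from ov import *
a=snap("scene","a14")
draw("scene",a,(180,100,340,260),4,"a14c",[(*o["wide"],.129,.031),(*o["wide"],.045,.031),(*o["small"],.195,.023)])
E
```

```text
t 55.6 tcp [ 0.5479 -0.0929  0.2436] xaxis [0.8259 0.5638 0.0033] z [ 0.0048 -0.0012 -1.    ] w 1.002 F [-0.1458 -0.0068 -1.4921] q [ 0.8273  0.4299 -0.9033  1.7797  0.3757  1.1097 -1.1731]
tool shift [ 0.3226 -0.3689  0.0134] dist 0.4902383928784129
```

View pics/a14c.png

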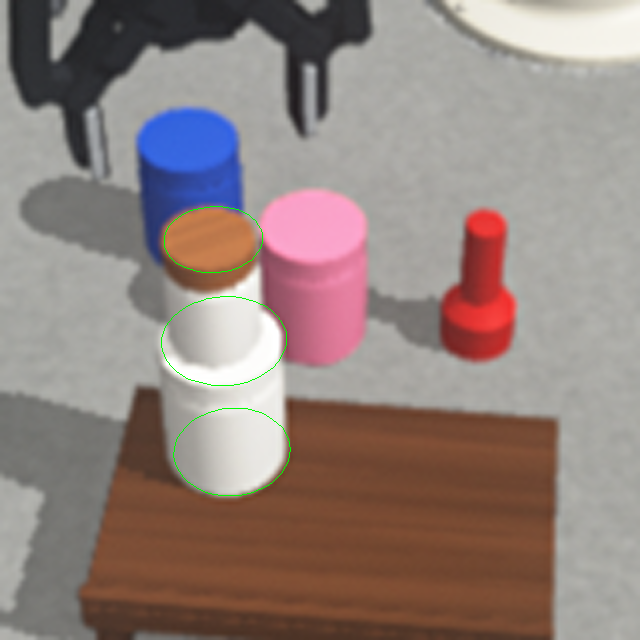

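The small jar is restacked and matches its starting outline. Tall jar next.

Request:
{"method": "carry_out", "body": {"steps": [[[0,0.02,-0.025,0,0,0,0],[0,0.028,-0.032,0,0,0,0],[0,0.028,-0.032,0,0,0,0],[0,0.028,-0.032,0,0,0,0],[0,0.028,-0.032,0,0,0,0]]]}}

```text
time: 56.15
tool_pos: [0.5685, 0.1088, 0.2395]
tcp_rot: [0.0, 0.956, 0.295, -0.001]
contact_force: [0.7, -0.5, 0.4]
width: 1.002
```

Request:
{"method": "carry_out", "body": {"steps": [[[0,0.028,-0.032,0,0,0,0],[0,0.028,-0.032,0,0,0,0],[0,0.028,-0.032,0,0,0,0],[0,0.028,-0.032,0,0,0,0],[0,0.028,-0.032,0,0,0,0]]]}}

```text
time: 56.65
tool_pos: [0.5941, 0.3199, 0.239]
tcp_rot: [0.0, 0.956, 0.295, -0.001]
contact_force: [0.6, 0.4, 0.1]
width: 1.002
```

Request:
{"method": "carry_out", "body": {"steps": [[[0,0.02,-0.022,0,0,0,0],[0,0.008,-0.01,0,0,0,0],[0,0,0,0,0,0,0],[0,0,0,0,0,0,0],[0,0,0,0,0,0,0]]]}}

```text
time: 57.15
tool_pos: [0.6004, 0.3582, 0.24]
tcp_rot: [0.001, 0.956, 0.294, -0.0]
contact_force: [0.5, -0.4, 0.2]
width: 0.997
```

```bash
python3 go.py .6064 .3936 .1168
```

```text
t 57.15 tcp [0.6004 0.3582 0.24  ] xaxis [ 0.8276  0.5613 -0.001 ] z [ 0.0001 -0.0019 -1.    ] w 0.997 F [ 0.5483 -0.3929  0.2452] q [-0.0578  0.6988 -0.8434  1.3994  0.5275  1.2771 -1.9106]
tool shift [ 0.025  -0.0261  0.1231] dist 0.12829892925769118
```

Request:
{"method": "carry_out", "body": {"steps": [[[0,0.014,-0.015,0,0,0,0],[0,0.009,-0.01,0,0,0,0],[0,0,0,0.01,0,0,0],[0,0,0,0.01,0,0,0],[0,0,0,0,0,0,0]]]}}

```text
time: 57.65
tool_pos: [0.6038, 0.3922, 0.2174]
tcp_rot: [0.001, 0.956, 0.295, -0.002]
contact_force: [0.0, -0.2, -0.5]
width: 1.0
```

Request:
{"method": "carry_out", "body": {"steps": [[[0,0,0,0,0,0,0],[0,0,0,0,0,0,0],[0,0,0,0,0,0,0]]]}}

```text
time: 57.95
tool_pos: [0.6047, 0.3943, 0.2208]
tcp_rot: [-0.0, 0.956, 0.295, 0.0]
contact_force: [0.8, -0.5, -1.0]
width: 0.997
```

```bash
python3 go.py .6064 .3936 .1168
```

```text
t 57.95 tcp [0.6047 0.3943 0.2208] xaxis [0.8262 0.5634 0.0006] z [ 0.0006  0.0002 -1.    ] w 0.997 F [ 0.7977 -0.5414 -1.0123] q [-0.127   0.7517 -0.825   1.3516  0.5528  1.2725 -1.9475]
tool shift [0.0009 0.0016 0.104 ] dist 0.10399470596257533
```

Request:
{"method": "carry_out", "body": {"steps": [[[0,0.001,0.001,0.012,0,0,0],[0,0,0,0.018,0,0,0],[0,0,0,0.018,0,0,0],[0,0,0,0.018,0,0,0],[0,0,0,0.018,0,0,0]]]}}

```text
time: 58.45
tool_pos: [0.6052, 0.3938, 0.1337]
tcp_rot: [0.0, 0.955, 0.295, -0.001]
contact_force: [0.3, 0.5, -0.4]
width: 1.003
```

Request:
{"method": "carry_out", "body": {"steps": [[[0,0,0,0.012,0,0,0],[0,0,0,0.006,0,0,0],[0,0,0,0,0,0,0],[0,0,0,0,0,0,0],[0,0,0,0,0,0,0]]]}}

```text
time: 58.95
tool_pos: [0.6063, 0.3948, 0.1195]
tcp_rot: [-0.0, 0.956, 0.295, 0.001]
contact_force: [-0.2, 0.3, -0.1]
width: 1.0
```

```bash
python3 go.py .6064 .3936 .1168
```

```text
t 58.95 tcp [0.6063 0.3948 0.1195] xaxis [0.826  0.5637 0.0018] z [ 0.0015  0.0011 -1.    ] w 1.0 F [-0.1926  0.2828 -0.0954] q [-0.1462  0.8477 -0.7737  1.4243  0.6214  1.1201 -1.9932]
tool shift [-0.0006  0.0011  0.0027] dist 0.0029731064979103008
```

Request:
{"method": "carry_out", "body": {"steps": [[[0,0,0,0.002,0,0,0],[0,0,0,0,0,0,0],[60,0,0,0,0,0,0],[90,0,0,0,0,0,0],[255,0,0,0,0,0,0]]], "squeeze": 50}}

```text
time: 59.45
tool_pos: [0.6062, 0.3941, 0.1168]
tcp_rot: [0.0, 0.956, 0.295, 0.0]
contact_force: [-0.1, -0.6, 0.9]
width: 0.592
```

Request:
{"method": "carry_out", "body": {"steps": [[[255,0,0,0,0,0,0],[255,0,0,0,0,0,0],[255,0,0,0,0,0,0]]]}}

```text
time: 59.75
tool_pos: [0.6062, 0.3941, 0.1168]
tcp_rot: [0.0, 0.956, 0.295, 0.0]
contact_force: [0.4, -2.0, 4.0]
width: 0.595
```

```bash
python3 go.py .6064 .3936 .1168
```

```text
t 59.75 tcp [0.6062 0.3941 0.1168] xaxis [0.8262 0.5634 0.0007] z [ 0.0008 -0.     -1.    ] w 0.595 F [ 0.4246 -1.9914  3.9551] q [-0.1465  0.8503 -0.7719  1.4259  0.6232  1.1174 -1.9942]
tool shift [-0.0001  0.0005  0.    ] dist 0.0005516934222340419
```

Request:
{"method": "carry_out", "body": {"steps": [[[255,0,0,-0.01,0,0,0],[255,0,0,-0.025,0,0,0],[255,0,0,-0.035,0,0,0],[255,0,0,-0.03,0,0,0],[255,0,0,-0.01,0,0,0]]]}}

```text
time: 60.25
tool_pos: [0.6063, 0.3959, 0.2299]
tcp_rot: [-0.001, 0.955, 0.295, 0.002]
contact_force: [-0.4, 0.5, -2.5]
width: 0.595
```

Request:
{"method": "carry_out", "body": {"steps": [[[255,-0.015,0.014,0,0,0,0],[255,-0.025,0.024,0,0,0,0],[255,-0.025,0.024,0,0,0,0],[255,-0.025,0.024,0,0,0,0],[255,-0.025,0.024,0,0,0,0]]]}}

```text
time: 60.75
tool_pos: [0.5714, 0.2368, 0.2246]
tcp_rot: [0.0, 0.955, 0.295, -0.001]
contact_force: [0.9, 0.3, -4.0]
width: 0.595
```

Request:
{"method": "carry_out", "body": {"steps": [[[255,-0.025,0.024,0,0,0,0],[255,-0.025,0.024,0,0,0,0],[255,-0.025,0.024,0,0,0,0],[255,-0.025,0.024,0,0,0,0],[255,-0.025,0.024,0,0,0,0]]]}}

```text
time: 61.25
tool_pos: [0.5357, 0.0675, 0.225]
tcp_rot: [-0.0, 0.955, 0.295, -0.001]
contact_force: [1.7, -0.4, -3.6]
width: 0.596
```

Request:
{"method": "carry_out", "body": {"steps": [[[255,-0.015,0.014,0,0,0,0],[255,-0.005,0.005,0,0,0,0],[255,0,0,0,0,0,0],[255,0,0,0,0,0,0],[255,0,0,0,0,0,0]]]}}

```text
time: 61.75
tool_pos: [0.5314, 0.0441, 0.2264]
tcp_rot: [-0.001, 0.955, 0.296, 0.0]
contact_force: [-0.0, 0.5, -3.6]
width: 0.594
```

```bash
python3 go.py .5266 .0174 .1457
```

```text
t 61.75 tcp [0.5314 0.0441 0.2264] xaxis [0.8245 0.5658 0.0009] z [ 0.0003  0.0012 -1.    ] w 0.594 F [-0.0044  0.4631 -3.6448] q [ 0.6191  0.4224 -0.94    1.8464  0.3861  1.0683 -1.4389]
tool shift [-0.0192  0.0193  0.0806] dist 0.08509800949897083
```

Request:
{"method": "carry_out", "body": {"steps": [[[255,-0.01,0.01,0,0,0,0],[255,-0.007,0.007,0,0,0,0],[255,-0.002,0.002,0.015,0,0,0],[255,0,0,0.02,0,0,0],[255,0,0,0.015,0,0,0]]]}}

```text
time: 62.25
tool_pos: [0.5257, 0.0158, 0.1744]
tcp_rot: [-0.0, 0.956, 0.295, -0.001]
contact_force: [-0.0, -0.1, -4.3]
width: 0.594
```

Request:
{"method": "carry_out", "body": {"steps": [[[255,0,0,0.005,0,0,0],[255,0,0,0,0,0,0],[255,0,0,0,0,0,0],[255,0,0,0,0,0,0],[255,0,0,0,0,0,0]]]}}

```text
time: 62.75
tool_pos: [0.527, 0.0157, 0.172]
tcp_rot: [0.0, 0.956, 0.295, 0.001]
contact_force: [0.0, 0.0, -3.2]
width: 0.597
```

```bash
python3 go.py .5266 .0174 .1457
```

```text
t 62.75 tcp [0.527  0.0157 0.172 ] xaxis [0.826  0.5637 0.0011] z [ 0.0014 -0.0001 -1.    ] w 0.597 F [ 0.0184  0.0154 -3.1654] q [ 0.6295  0.4784 -0.8912  1.9117  0.4516  0.9637 -1.4442]
tool shift [ 0.0006 -0.0016  0.0263] dist 0.026386015280355526
```

Request:
{"method": "carry_out", "body": {"steps": [[[255,0.001,-0.001,0.009,0,0,0],[255,0,0,0.008,0,0,0],[255,0,0,0.005,0,0,0],[255,0,0,0.001,0,0,0],[255,0,0,0,0,0,0]]]}}

```text
time: 63.25
tool_pos: [0.5264, 0.0171, 0.1479]
tcp_rot: [-0.0, 0.955, 0.295, -0.0]
contact_force: [0.4, 0.8, -2.9]
width: 0.592
```

Request:
{"method": "carry_out", "body": {"steps": [[[255,0,0,0,0,0,0],[255,0,0,0,0,0,0],[255,0,0,0.001,0,0,0],[255,0,0,0,0,0,0],[255,0,0,0,0,0,0]]]}}

```text
time: 63.75
tool_pos: [0.5267, 0.017, 0.1474]
tcp_rot: [0.0, 0.956, 0.295, 0.0]
contact_force: [0.3, -0.9, -3.1]
width: 0.597
```

```bash
python3 go.py .5266 .0174 .1457
```

```text
t 63.75 tcp [0.5267 0.017  0.1474] xaxis [0.826  0.5636 0.0001] z [ 0.0001 -0.0001 -1.    ] w 0.597 F [ 0.3069 -0.9429 -3.1423] q [ 0.6034  0.5124 -0.8649  1.93    0.4874  0.922  -1.4751]
tool shift [ 0.0002 -0.0004  0.0017] dist 0.0017364699365423483
```

Request:
{"method": "carry_out", "body": {"steps": [[[255,0,0,0.001,0,0,0],[255,0,0,0,0,0,0],[255,0,0,0,0,0,0]]]}}

```text
time: 64.05
tool_pos: [0.5266, 0.017, 0.1463]
tcp_rot: [-0.0, 0.956, 0.295, -0.0]
contact_force: [0.4, 0.4, -3.6]
width: 0.593
```

Request:
{"method": "carry_out", "body": {"steps": [[[255,0,0,0.001,0,0,0],[255,0,0,0,0,0,0],[255,0,0,0,0,0,0]]]}}

```text
time: 64.35
tool_pos: [0.527, 0.0171, 0.1457]
tcp_rot: [0.0, 0.956, 0.295, 0.0]
contact_force: [-0.9, -1.4, 1.4]
width: 0.592
```

Contact, at the recorded height. I'll release the jar and retract upward.

Request:
{"method": "carry_out", "body": {"steps": [[[80,0,0,0,0,0,0],[0,0,0,0,0,0,0],[0,0,0,0,0,0,0],[0,0,0,0,0,0,0],[0,0,0,0,0,0,0]]]}}

```text
time: 64.85
tool_pos: [0.5267, 0.017, 0.1453]
tcp_rot: [0.0, 0.956, 0.295, 0.0]
contact_force: [-1.0, 0.1, -0.8]
width: 0.997
```

Request:
{"method": "carry_out", "body": {"steps": [[[0,0,0,-0.015,0,0,0],[0,0,0,-0.025,0,0,0],[0,0,0,-0.03,0,0,0],[0,0,0,-0.025,0,0,0],[0,0,0,-0.01,0,0,0]]]}}

```text
time: 65.35
tool_pos: [0.5282, 0.0176, 0.2537]
tcp_rot: [0.001, 0.955, 0.295, 0.002]
contact_force: [1.0, 1.2, 0.3]
width: 1.002
```

Request:
{"method": "carry_out", "body": {"steps": [[[0,-0.02,-0.03,-0.01,0,0,0],[0,-0.02,-0.035,-0.01,0,0,0],[0,-0.02,-0.035,0,0,0,0],[0,-0.02,-0.035,0,0,0,0],[0,-0.015,-0.025,0,0,0,0]]]}}

```text
time: 65.85
tool_pos: [0.3555, 0.0967, 0.2695]
tcp_rot: [0.0, 0.955, 0.296, -0.001]
contact_force: [-0.5, 0.0, 1.4]
width: 0.999
```

Request:
{"method": "carry_out", "body": {"steps": [[[0,0.005,-0.03,0,0,0,0],[0,0.005,-0.035,0,0,0,0],[0,0.005,-0.035,0,0,0,0],[0,0,0,0,0,0,0],[0,0,0,0,0,0,0]]]}}

```text
time: 66.35
tool_pos: [0.3137, 0.1867, 0.2702]
tcp_rot: [0.001, 0.955, 0.296, 0.0]
contact_force: [-1.0, 0.2, -0.3]
width: 1.001
```

```bash
python3 go.py
python3 - <<'E'
from ov import *
a=snap("scene","a15");b=snap("top","b15")
W,TL,SM=o["wide"],o["tall"],o["small"]
cs=[(*TL,.195,.026),(*TL,.045,.026),(*SM,.195,.023),(*W,.129,.031),(*W,.045,.031)]
draw("scene",a,(100,130,340,280),3,"a15c",cs);draw("top",b,(230,120,480,270),3,"b15c",cs)
E
```

```text
t 66.35 tcp [0.3137 0.1867 0.2702] xaxis [ 0.8248  0.5654 -0.0004] z [ 0.0006 -0.0017 -1.    ] w 1.001 F [-1.0145  0.1709 -0.2686] q [ 0.7905 -0.2087 -1.2331  2.1429 -0.2216  1.0793 -1.2996]
```

View pics/a15c.png

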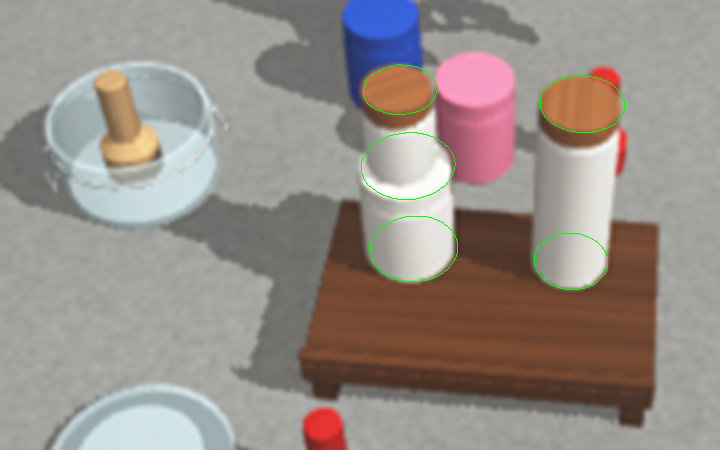

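View pics/b15c.png

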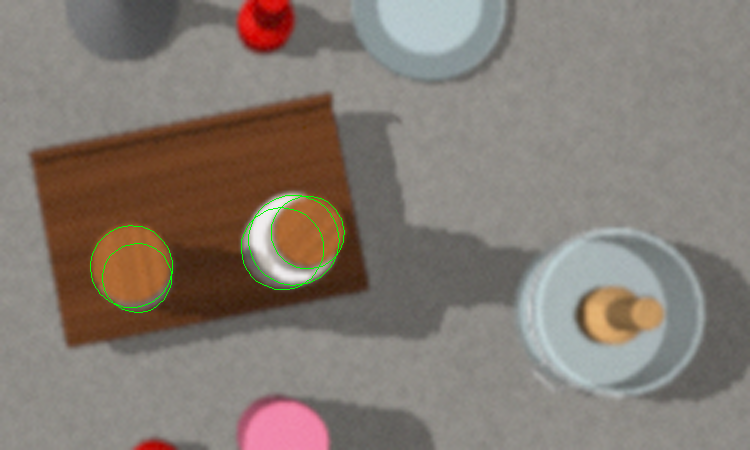

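Run:
```python
from h import *
for n,f0,f1,boxes in [("top","top0","b15",[(255,190,295,228),(308,180,350,222),(400,190,470,255)]),("scene","scene0","a15",[(275,150,312,230),(215,148,258,228)])]:
    A=cv2.imread(f"pics/{f0}.png",0).astype(np.float32);B=cv2.imread(f"pics/{f1}.png",0).astype(np.float32)
    for x0,y0,x1,y1 in boxes:
        t=A[y0:y1,x0:x1]; r=cv2.matchTemplate(B[y0-5:y1+5,x0-5:x1+5],t,cv2.TM_CCOEFF_NORMED); _,v,_,l=cv2.minMaxLoc(r)
        print(n,(x0,y0),v,np.array(l)-5)
```

```text
top (255, 190) 0.9714558124542236 [ 0 -1]
top (308, 180) 0.9754112362861633 [ 1 -1]
top (400, 190) 0.8681098818778992 [0 0]
scene (275, 150) 0.9916175603866577 [0 0]
scene (215, 148) 0.9414879679679871 [-1  0]
```

Run:
```python
from h import *
ob=robot.get_obs();print(ob["time"],np.array(ob["joint_velocities"]),np.array(ob["contact_force"]))
print(robot.sign_off())
```

```text
66.45 [ 0.0072  0.01    0.0097 -0.0004 -0.0007  0.001  -0.0015] [-0.7484  0.4771  0.5149]
the job is handed in; nothing more can be done
None
```

I moved all three jars to the cutting board and stood the tamper upright inside the glass jar. Then I put the wide, small and tall jars back on the shelf, with the small one stacked on the wide one. I handed the job in at 66.45 s of the 144 s allowed; it reports no verdict, so what follows is from my own checks.

- **Jar positions:** each jar was set down within about 0.5 mm of the gripper position where it was first gripped. Comparing the last pictures with the first ones, the jars shifted by at most about 1 pixel per axis (roughly 2–3 mm), inside the 15 mm and 30 mm limits.
- **Stacking and uprightness:** the small jar sits centred on the wide one to within about 2 mm by the gripper positions, and all three jars look upright in both cameras.
- **Tamper and glass jar:** the tamper stands in the glass jar. It touched down at the expected height for the jar's bottom, and the glass jar showed no shift.
- **Other objects:** nothing touched the funnel, ladle, glass lid or the coloured look-alikes. The arm ended clear of everything and almost still.
- **Disagreement:** the supplied camera calibration gave sizes about 2% too small, so I refitted it on the known sizes of the shelf, board and jars. A few millimetres of mismatch remained near the picture edges, around the glass jar and the board, well inside the tolerances there.

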